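Pack the gland of a filling valve and drive it home with a drift

TASK

Put the brass gland bush into the open top of the valve body in the vice, then take from the wooden block the drift that fills the bore and drive the bush, and the packing ring below it, down until they bottom out; lean on it with about 25 N until the packing has bedded and nothing gives any more, but never with more than 40 N, which would ruin the packing. Then draw the drift out and stand it back in its hole in the block, leaving the other things where they are.

Things in the scene. Friction and masses are not known exactly. Their poses are not given: they have to be found in the camera images.
- bush: Brass gland bush, a plain upright sleeve 24 mm across and 24 mm tall with a 13 mm hole through it and chamfered ends, a shallow groove round its middle, 60 g, standing on the table behind the vice. Origin: centre of its underside, z up.
- valve_body: Steel valve body, an upright tube 36 mm across (43 mm at its collar) and 104 mm tall with two brass side nipples along its x, clamped in the blue machine vice (62 x 146 mm, 42 mm tall, long along its y). Fixed. Origin: centre of its underside, z along the bore, up.
- mouth (a point): Centre of the valve body's open top, on the bore's axis. The bore is 26 mm across (the bush has 1 mm of play all round and slides down by itself), with a countersink 32 mm wide at the rim. The blind bore ends 67 to 101 mm below the mouth: a threaded foot plug, out of sight, sets that depth, which differs from job to job and is not measured.
- packing_top (a point): Centre of the upper face of the white hard packing ring (25 mm across, 10 mm thick, 12 mm hole), already started in the bore, its top 27 to 87 mm below the mouth. Pushed with some 10 N, the drag of its lip, it slides down, 4 to 30 mm, until its lower end meets the foot plug. There it stands firm up to 19 N; pressed harder it beds: it is squeezed 3 mm thinner, stays so, and then stops hard. The bush rests on this face.
- drift: The drift that fills the bore: a flat-ended steel rod 22 mm across and 95 mm long under a black ribbed handle 28 mm across and 58 mm long (153 mm in all, 200 g), standing upright in the block. Origin: centre of its flat lower end, z up the rod to the handle, which spans 95 to 153 mm.
- drift_hole (a point): Floor of the drift's own hole in the wooden block, on the hole's axis. The hole is 25 mm wide and 38 mm deep; the drift stands on this point.
- drift_block: Wooden block 130 mm (its x) by 52 mm by 45 mm tall with two holes 60 mm apart along its x, the drift at x = -30 mm and the pin drift at x = +30 mm. Fixed. Origin: centre of its underside. The table's tubular push handle stands along the table's right edge (y about -0.36), rising well above the drifts; come over the table from its front.
- pin_drift: Thin pin drift, not for this job: rod 10 mm across (it would pass through the bush), black handle 23 mm across, as tall as the other. Origin: centre of its lower end.
- thread_tape: Roll of white thread tape, 54 mm across, 15 mm tall, a bystander. Origin: centre of its underside.
- brass_tee: Brass tee fitting 28 x 50 x 14 mm, lying, a bystander. Origin: centre of its underside.
- spare_coil: Black valve coil 30 x 36 x 46 mm, a bystander. Origin: centre of its underside.
- tape_measure: Tape measure 34 x 79 x 57 mm at the table's front edge, a bystander. Origin: centre of its underside.
- packing (a joint): How much the packing ring has been squeezed thinner, m: 0 fresh (wherever it is in the bore), 0.003 fully bedded. It does not spring back.
There are look-alikes about, which are no part of the job. What is shaped like the drift but white is not meant.

How it is judged (in metres and radians):
On the way, in this order (a step that is already met when the one before it is completed fails the run):
1. the bush is let go inside the bore, on the packing ring (horizontal distance between bush and mouth below 0.003 m and z of bush in the frame of packing_top below 0.003 m and contact force between the fingers and bush below 0.2 N), for 0.2 s.
2. the packing ring is bedded at the bottom by the drift, which still bears on the bush with at least 12 N (contact force between drift and bush above 12 N and value of joint packing above 0.0024 m and horizontal distance between bush and mouth below 0.003 m), for 0.3 s.
At the end, for the whole second after the job is handed in: The packing ring is bedded by at least 2.4 of its 3 mm, the bush lies on it (within 2 mm) upright in the bore, and the drift stands upright at the bottom of its own hole in the block (within 4 mm), let go and at rest (value of joint packing above 0.0024 m and horizontal distance between bush and mouth below 0.003 m and z of bush in the frame of packing_top below 0.002 m and angle between each of bush, drift's own z axis and vertical below 0.12 rad and horizontal distance between drift and drift_hole below 0.004 m and z of drift in the frame of drift_hole below 0.004 m and linear speed of each of drift, bush below 0.02 m/s); the robot touches nothing.
It fails at once if the drift bears on the bush with more than 40 N (contact force between drift and bush above 40 N).
It fails at once if the pin drift is moved more than 30 mm (distance of pin_drift from where it was at the start of the episode above 0.03 m).
It fails at once if a bystander is moved more than 30 mm (distance of any of thread_tape, brass_tee, spare_coil, tape_measure from where it was at the start of the episode above 0.03 m).
It also fails if it takes over 61 s, if anything falls off the work surface, if the arm or the gripper's body presses on something with over 40 N, if the wrist force passes 120 N, or if a joint passes its speed limit or range.

ROBOT

A 6-joint arm with a two-finger parallel gripper is mounted at the origin on a cart in front of the work surface, level with it; the furniture and walls round the work are solid. World frame = base frame: x ahead of the robot, y to its left, z up, the work surface at z = 0. Lengths are in m, angles in degrees, forces in N, time in s.
With the tool pointing down it reaches from about 0.35 to 0.875 m from the base axis. Payload 4.2 kg.
Tool frame: the origin (TCP) lies at the very end of the fingers, on their centre line; the grasp point (between the pads) lies 19 mm behind it; z points along the fingers, y is the direction in which the jaws open and shut (so a half turn about z gives the same grasp; the last joint's range is limited). The gripper opens to 87 mm and grips with 3 to 60 N. Pads are 19 mm wide; open, the fingers measure 117 mm over their backs; the gripper's body (75 mm by 190 mm) begins 51 mm behind the grasp point.
Start: joints at [88.098, 22.042, 0.453, 0, -68.411, -14.817], TCP at [0.18, 0.599, 0.187] pointing down, gripper open.
Joint ranges: [-179.83, 179.83], [-69.29, 118.12], [-61.27, 80.66], [-181.25, 117.63], [-171.15, -9.14], [-177.46, 177.46]. Speed limits (degrees/s): [159.86, 159.86, 180, 180, 180, 180].

INTERFACE

Orientations are given as a 3x3 rotation matrix whose columns are the frame's x, y, z axes.
In Python, from station import r, imaging gives the robot as it stands. The module is installed in compiled form; this text tells all that it offers.
- The arm moves only by the tool move_arm, never from a script. Its argument "motion" is one flat list of numbers, 7 for each row, row after row: the shift along the tool's x, y, z in units of 40 mm (1.0 is 40 mm), then the turn, a rotation vector about the tool's x, y, z in units of 5 degrees (1.0 is 5 degrees), then the gripper's target within -1 to 1 (shut at 1, half-way at 0, fully open at -1). In form: [dx, dy, dz, wx, wy, wz, gripper, dx, dy, dz, wx, wy, wz, gripper, ...]. A call has 1 to 20 rows; each row is the pose to reach, as a shift and turn from the pose measured when the call began, along the tool's axes at that moment; what a row does not reach only later rows make up. A row lasts 1/12 s, in which the tool goes at most 41.7 mm and 7.16 degrees, less where a joint would pass 70% of its speed; a pose out of reach is approached as far as the arm can. A call with a gripper value outside its range is refused whole. The fingers move at their own pace and stop on an object; the grip force is fixed at half the most. Time passes only in rows, so rows that repeat a pose let the fingers close. It gives the time, the measured TCP pose, the force and the opening at its end, in the units of the state.
- r.sense(): the state, without advancing time (a new reading comes with each control period).
- imaging.capture(name): name is "scene" or "top"; returns the picture (400x640x3 uint8, blue, green, red); there is no depth.
- imaging.camera_params(name): a dict with "intrinsics" (3x3 intrinsics, pixels), "world_from_camera" (4x4, takes a point from camera to world coordinates). Camera axes: x right, y down, z forward; pixel columns grow to the right and rows downward; lengths in m; the calibration is good to about 2 mm. A picture is of the moment at which its call begins. camera_params takes no time and is no camera call.
- r.finish_job(): hands the job in, once; it reports no verdict.
The state is a dict: "time_s": time; "joints": joint angles; "joint_velocities": joint speeds; "effort": joint torques, N m; "tcp_pos": TCP position; "ee_rot": TCP orientation; "wrist_force": force on the tool from outside, world axes, zero at the start; "moment": the same for the moment, N m; "gripper_width": opening from 0.0 (shut) to 1.0 (fully open).
Only numpy, scipy, OpenCV 4.12 (cv2) and the standard library are available. Lean on these libraries where they do the work, as an engineer would, in place of code of your own. Each camera call takes 0.05 s, during which the arm holds its last target.

## Working session

There is one attempt and no reset: what is moved stays moved. The work goes in short steps, Python scripts to look and compute and a tool call to move; the robot and the scene stay as the last step left them, time stands still between calls to the robot, and variables do not carry over. Pictures are saved under pics/ and viewed, and the job is handed in when it is done.

Besides the shell and the picture viewer there is one more tool, called as name(argument=value, ...) on one line, values as JSON. move_arm: Moves the arm, as the interface text tells. Its arguments: {"type":"object","properties":{"motion":{"type":"array","items":{"type":"number"}}},"required":["motion"]}

```bash
mkdir -p pics; python3 - <<'E'
from station import r, imaging
import cv2
print(r.sense())
for n in("scene","top"):
    cv2.imwrite(f"pics/{n}0.png",imaging.capture(n)); p=imaging.camera_params(n); print(p)
E
```

```text
{'time_s': 0.0, 'joints': array([ 8.80991108e+01,  2.20913200e+01,  3.80519704e-01, -2.92005891e-02,
       -6.84130122e+01, -1.48173589e+01]), 'joint_velocities': array([ 0.02540622, -0.04407641, -0.02642684, -0.03089966, -0.06403035,
       -0.05675947]), 'effort': array([ 1.36127313e-03, -3.90663528e+01,  1.87402600e+01,  4.21996862e+00,
        1.09625916e-02, -1.92436901e-04]), 'tcp_pos': array([0.17957061, 0.59793221, 0.18605833]), 'ee_rot': array([[ 9.57676847e-01, -2.87845025e-01, -5.45317213e-04],
       [-2.87845526e-01, -9.57674452e-01, -2.14397979e-03],
       [ 9.48975534e-05,  2.21020693e-03, -9.99997553e-01]]), 'wrist_force': array([0.25159135, 0.68293364, 0.26324245]), 'moment': array([-0.00161036, -0.02815576,  0.02489916]), 'gripper_width': 0.9997335249828374}
{'intrinsics': array([[373.82063905,   0.        , 321.77315826],
       [  0.        , 373.82063905, 197.73545166],
       [  0.        ,   0.        ,   1.        ]]), 'world_from_camera': array([[-0.55159891, -0.42937248,  0.71510693, -0.08284247],
       [-0.83390069,  0.26469229, -0.48430118,  0.32903473],
       [ 0.01866231, -0.86346816, -0.50405798,  0.5073988 ],
       [ 0.        ,  0.        ,  0.        ,  1.        ]])}
{'intrinsics': array([[510.06892103,   0.        , 324.40974993],
       [  0.        , 510.06892103, 196.72739153],
       [  0.        ,   0.        ,   1.        ]]), 'world_from_camera': array([[ 0.0010573 , -0.98420568,  0.17702559,  0.38313072],
       [-0.99992944,  0.00105411,  0.01183271, -0.08315057],
       [-0.01183242, -0.17702561, -0.98413512,  0.97055903],
       [ 0.        ,  0.        ,  0.        ,  1.        ]])}
```

View pics/scene0.png

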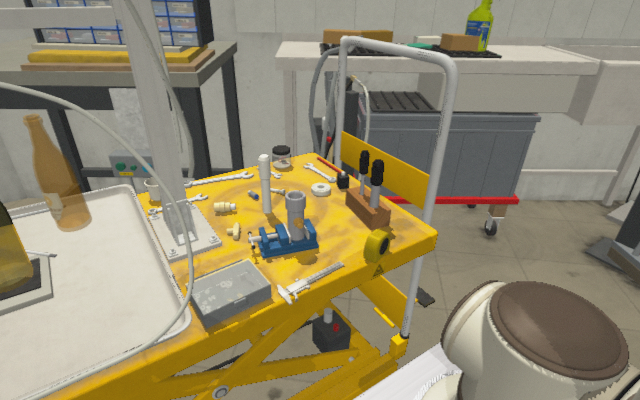

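View pics/top0.png

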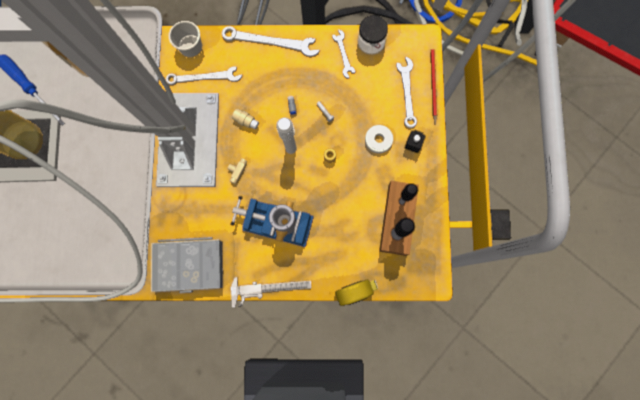

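```bash
cat > h.py <<'E'
import numpy as np, cv2
from station import r, imaging
def ray(n,uv):
    p=imaging.camera_params(n);K=p["intrinsics"];T=p["world_from_camera"]
    d=T[:3,:3]@np.linalg.solve(K,[uv[0],uv[1],1]);return T[:3,3],d
def onz(n,uv,z):
    o,d=ray(n,uv);return o+d*(z-o[2])/d[2]
def proj(n,P):
    p=imaging.camera_params(n);K=p["intrinsics"];T=p["world_from_camera"]
    c=T[:3,:3].T@(np.array(P)-T[:3,3]);q=K@c;return q[:2]/q[2]
def tri(uv1,uv2):
    o1,d1=ray("scene",uv1);o2,d2=ray("top",uv2)
    d1/=np.linalg.norm(d1);d2/=np.linalg.norm(d2)
    s=np.linalg.lstsq(np.c_[d1,-d2],o2-o1,rcond=None)[0]
    a,b=o1+s[0]*d1,o2+s[1]*d2
    return (a+b)/2,np.linalg.norm(a-b)
E
python3 - <<'E'
import cv2
t=cv2.imread("pics/top0.png");s=cv2.imread("pics/scene0.png")
cv2.imwrite("pics/t1.png",cv2.resize(t[140:270,225:435],None,fx=3.8,fy=3.8,interpolation=cv2.INTER_CUBIC))
cv2.imwrite("pics/s1.png",cv2.resize(s[140:265,220:410],None,fx=4.2,fy=4.2,interpolation=cv2.INTER_CUBIC))
E
```

```text
(no output)
```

View pics/t1.png

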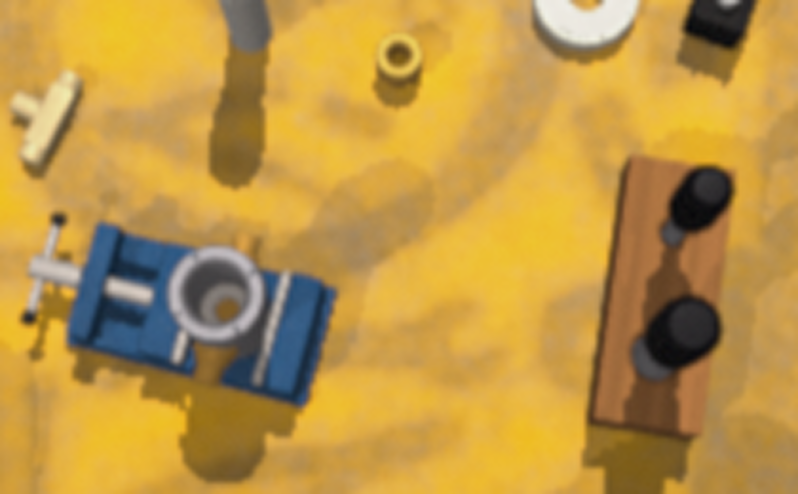

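View pics/s1.png

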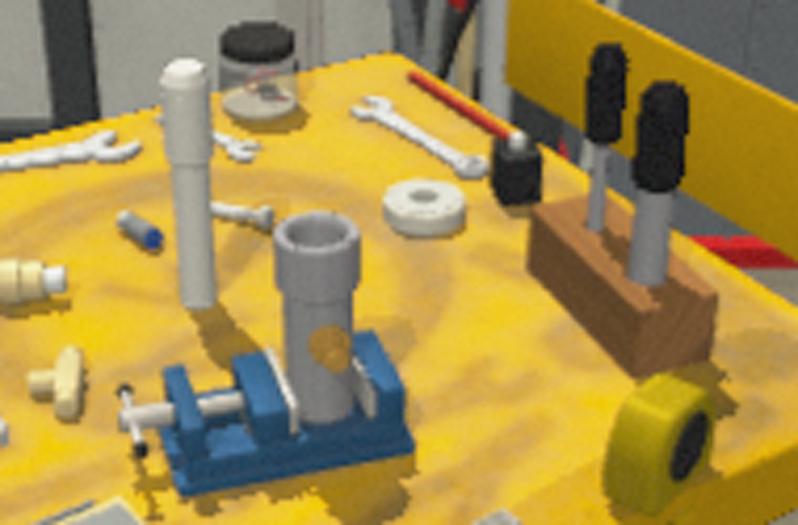

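```bash
python3 - <<'E'
from h import *
t=cv2.imread("pics/top0.png");s=cv2.imread("pics/scene0.png")
up=8
def crop(im,x0,y0,x1,y1):
    return cv2.resize(im[y0:y1,x0:x1],None,fx=up,fy=up,interpolation=cv2.INTER_CUBIC)
def back(p,x0,y0): return (np.array(p)+.5)/up-.5+np.array([x0,y0])
def big(m):
    c,_=cv2.findContours(m,cv2.RETR_EXTERNAL,cv2.CHAIN_APPROX_NONE);return max(c,key=cv2.contourArea)
for nm,im,box in(("topmouth",t,(262,195,302,240)),("scmouth",s,(280,185,312,225)),("bush",t,(318,142,343,172)),("drtop",t,(385,210,420,250)),("pintop",t,(395,175,425,210)),("drsc",s,(365,150,392,215))):
    c=crop(im,*box)
    cv2.imwrite(f"pics/c_{nm}.png",c if max(c.shape)<600 else cv2.resize(c,None,fx=.9,fy=.9))
    hsv=cv2.cvtColor(c,cv2.COLOR_BGR2HSV)
    if 'dr' in nm or 'pin' in nm: m=(hsv[...,2]<55).astype(np.uint8)
    elif nm=="bush":
        m=None
    else: m=((hsv[...,1]<45)&(hsv[...,2]>60)).astype(np.uint8)
    if m is None: continue
    k=big(m); e=cv2.fitEllipse(k); print(nm,back(e[0],*box[:2]),np.array(e[1])/up,e[2],cv2.boundingRect(k))
E
cd pics; python3 -c "
import cv2,numpy as np
ims=[cv2.resize(cv2.imread(f'c_{n}.png'),(260,290)) for n in('topmouth','scmouth','bush','drtop','pintop','drsc')]
cv2.imwrite('m.png',np.vstack([np.hstack(ims[:3]),np.hstack(ims[3:])]))"
```

```text
topmouth [279.07013702 220.44199753] [34.2138176  45.21345139] 99.88848876953125 (0, 59, 320, 301)
scmouth [296.40019608 207.73002052] [23.48404312 37.72496414] 167.44972229003906 (42, 44, 214, 276)
drtop [403.83380318 227.22151947] [16.53839874 21.02567673] 49.72531509399414 (74, 63, 159, 159)
pintop [408.68690014 192.2024498 ] [12.60404396 18.73036003] 40.52769470214844 (53, 77, 125, 132)
drsc [376.95414829 172.88196754] [12.44139481 28.8989048 ] 7.164600372314453 (43, 80, 108, 207)
```

View pics/m.png

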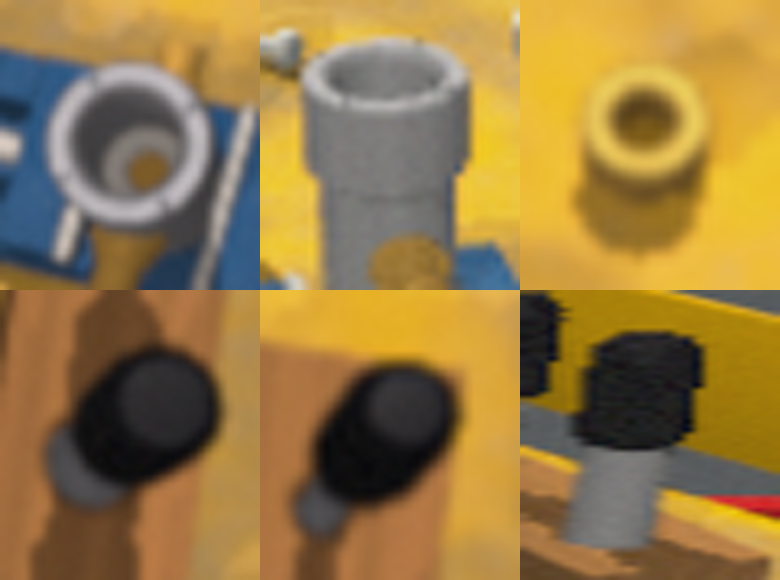

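```bash
python3 - <<'E'
from h import *
print("mouth",tri((295.1,194.9),(281.6,217.1)))
print("drtop",tri((377.7,161.2),(407.2,225)))
for zb in(0,.007,.015):print("d",zb,onz("top",(407.2,225),zb+.153))
print("bush",onz("top",(329.7,154.0),.024))
for y in(.104,.11,.12):print("m",onz("top",(281.6,217.1),y))
# block top corners from t1 crop: 
for c in((630,157),(736,175),(694,437),(590,425)):
  print(onz("top",(c[0]/3.8+224.6,c[1]/3.8+139.6),.045))
# rod at block top
print("rodbase?",onz("top",(385+70/7.43,210+(465-290)/7.25),.045))
E
```

```text
mouth (array([ 0.50132272, -0.00064403,  0.12252406]), np.float64(0.0011190465510918608))
drtop (array([ 0.48386625, -0.2054653 ,  0.15686393]), np.float64(0.001567141502163803))
d 0 [ 0.48381518 -0.20662927  0.153     ]
d 0.007 [ 0.48295312 -0.20557203  0.16      ]
d 0.015 [ 0.4819679  -0.20436376  0.168     ]
bush [ 0.63649068 -0.08180947  0.024     ]
m [0.50357126 0.00068478 0.104     ]
m [5.02737339e-01 1.04309604e-04 1.10000000e-01]
m [ 0.50134747 -0.00086314  0.12      ]
[ 0.5792302  -0.19414589  0.045     ]
[ 0.57021683 -0.24539452  0.045     ]
[ 0.44341138 -0.22151414  0.045     ]
[ 0.44907795 -0.17231808  0.045     ]
rodbase? [ 0.48042287 -0.19930543  0.045     ]
```

```bash
python3 - <<'E'
from h import *
t=cv2.imread("pics/top0.png");s=cv2.imread("pics/scene0.png")
a=cv2.resize(t[0:310,0:260],None,fx=1.9,fy=1.9,interpolation=cv2.INTER_CUBIC);b=cv2.resize(s[0:400,0:300],(390,590))
b=cv2.resize(s[0:400,0:300],None,fx=1.3,fy=1.45)
H=max(a.shape[0],b.shape[0]);a=cv2.copyMakeBorder(a,0,H-a.shape[0],0,0,0);b=cv2.copyMakeBorder(b,0,H-b.shape[0],0,0,0)
o=np.hstack([a,b]);o=o[:, :]
cv2.imwrite("pics/left.png",cv2.resize(o,(800,int(o.shape[0]*800/o.shape[1]))))
for c in((158,187),(217,95),(215,185),(163,97),(175,175),(190,130)):print(c,onz("top",c,0.0))
E
```

```text
(158, 187) [0.57731249 0.25269478 0.        ]
(217, 95) [0.76577138 0.14472275 0.        ]
(215, 185) [0.58113662 0.14152966 0.        ]
(163, 97) [0.76192227 0.25349574 0.        ]
(175, 175) [0.6011935 0.2207328 0.       ]
(190, 130) [0.69268253 0.19568735 0.        ]
```

View pics/left.png

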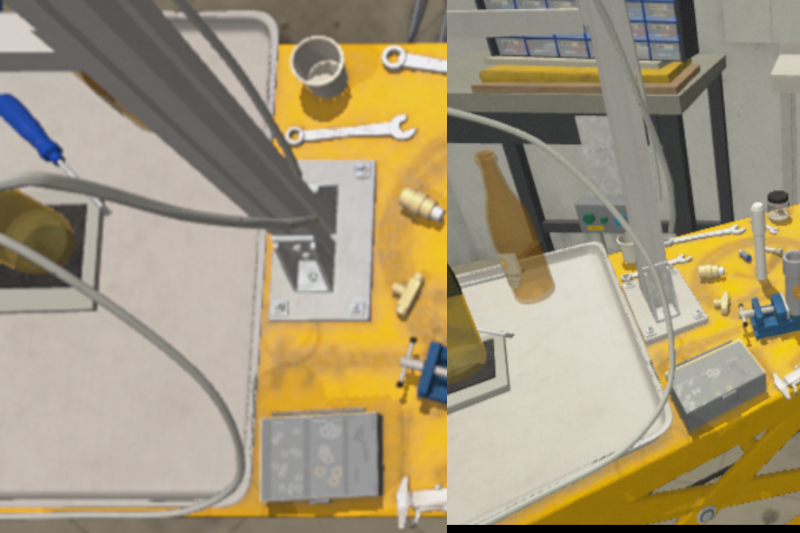

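```bash
python3 - <<'E'
from h import *
f=lambda x,y:((x-447)/.905/1.3,y/.905/1.45)
g=lambda x,y:(x/.905/1.9,y/.905/1.9)
for a,b in(((672,320),(243,460)),((665,390),(243,470)),((600,460),(180,512)),((665,290),(235,410)),((610,210),(165,345)),((560,160),(60,270)),((447,110),(0,240))):
  print(tri(f(*a),g(*b)))
E
```

```text
(array([0.41875494, 0.22909052, 0.14140202]), np.float64(0.012421539502451373))
(array([0.41074891, 0.25906212, 0.04965325]), np.float64(0.005842852712666346))
(array([0.37041201, 0.34594874, 0.01992487]), np.float64(0.027295789505591635))
(array([0.46202634, 0.22769124, 0.16080658]), np.float64(0.002810391438526925))
(array([0.5095162 , 0.26175921, 0.25672325]), np.float64(0.01907444835055387))
(array([0.55483022, 0.30986097, 0.31641962]), np.float64(0.0004162551762824053))
(array([0.57298049, 0.3748346 , 0.3591158 ]), np.float64(0.07300180475788504))
```

```bash
cat >> h.py <<'E'
from scipy.spatial.transform import Rotation as Ro
def to(P,jaw=None):
    """shift/turn in move units from now to world TCP P, tool down, jaw angle deg (mod 180)"""
    s=r.sense();R=s["ee_rot"];d=R.T@(np.array(P)-s["tcp_pos"])/.04
    if jaw is None: w=np.zeros(3)
    else:
        best=None
        for a in(jaw,jaw+180):
            a=np.radians(a);y=np.array([np.cos(a),np.sin(a),0]);z=np.array([0,0,-1.]);G=np.c_[np.cross(y,z),y,z]
            w=np.degrees(Ro.from_matrix(R.T@G).as_rotvec())/5
            if best is None or abs(w[2])<abs(best[2]):best=w
        w=best
    print(np.round(d,3),np.round(w,3))
def st():
    s=r.sense();print(round(s["time_s"],2),s["tcp_pos"].round(4),"F",s["wrist_force"].round(2),"w",round(s["gripper_width"],3),"j",s["joints"].round(1))
E
python3 - <<'E'
from h import *
print("lookalike base",onz("scene",(220+197/4.2,140+300/4.2),0), "top",onz("top",(284.5,125),.153))
to((.125,.40,.30),0)
p=proj("top",(.6365,-.0818,.024));print(p)
E
```

```text
lookalike base [ 0.65253069 -0.00287666  0.        ] top [ 0.65215795 -0.00643555  0.153     ]
[ 0.118  5.139 -2.835] [ 0.018 -0.015 14.655]
[329.69504672 153.99529149]
```

Things that could be confused (top view):
- **Bush:** the short upright sleeve at (330,155) fits. The brass fitting at (246,120) and the tee at (238,170) both lie flat.
- **Drift:** the thick black-handled one at (404,228) fits. The thin-rod pin drift is at (410,192), and the white look-alike stands at (286,130).

The close crops confirm both choices. A cable hangs at about (0.42, 0.23), so I'll retract and raise the arm before swinging across.

move_arm(motion=[0,0.5,-0.3,0,0,1.3,-1,0,1,-0.6,0,0,2.6,-1,0,1.5,-0.9,0,0,3.9,-1,0.1,2,-1.2,0,0,5.2,-1,0.1,2.5,-1.5,0,0,6.5,-1,0.1,3,-1.8,0,0,7.8,-1,0.1,3.5,-2.1,0,0,9.1,-1,0.1,4,-2.4,0,0,10.4,-1,0.1,4.5,-2.6,0,0,11.7,-1,0.1,5,-2.8,0,0,13,-1,0.12,5.14,-2.8,0,0,14.3,-1,0.12,5.14,-2.8,0,0,14.66,-1,0.12,5.14,-2.8,0,0,14.66,-1])

```text
time_s: 1.18
tcp_pos: [0.1249, 0.3993, 0.2988]
ee_rot: [[-0.001, -1.0, -0.001], [-1.0, 0.001, -0.001], [0.001, 0.001, -1.0]]
wrist_force: [0.6, 0.1, -1.0]
gripper_width: 0.996
```

```bash
python3 - <<'E'
from h import *
st();to((.35,.20,.30),0);to((.45,-.04,.28),0);to((.6365,-.082,.12),0);to((.6365,-.082,.012),0)
E
```

```text
1.18 [0.1249 0.3993 0.2988] F [ 0.6   0.08 -1.01] w 0.996 j [ 95.   -2.7 -14.2  -0.1 -78.6 -95.1]
[ 4.979 -5.63  -0.03 ] [ 0.009 -0.014 -0.007]
[10.977 -8.135  0.475] [ 0.009 -0.014 -0.007]
[ 12.019 -12.801   4.473] [ 0.009 -0.014 -0.007]
[ 12.016 -12.803   7.173] [ 0.009 -0.014 -0.007]
```

move_arm(motion=[0.5,-0.6,0,0,0,0,-1,1.1,-1.2,0,0,0,0,-1,1.7,-1.9,0,0,0,0,-1,2.3,-2.6,0,0,0,0,-1,2.9,-3.3,0,0,0,0,-1,3.5,-4,0,0,0,0,-1,4.2,-4.8,0,0,0,0,-1,5,-5.5,0,0,0,0,-1,5.8,-5.9,0,0,0,0,-1,6.6,-6.3,0.1,0,0,0,-1,7.4,-6.7,0.2,0,0,0,-1,8.2,-7,0.3,0,0,0,-1,9,-7.3,0.3,0,0,0,-1,9.8,-7.6,0.4,0,0,0,-1,10.4,-7.9,0.4,0,0,0,-1,11,-8.2,0.5,0,0,0,-1,11,-8.2,0.5,0,0,0,-1])

```text
time_s: 2.6
tcp_pos: [0.4534, -0.044, 0.2773]
ee_rot: [[-0.004, -1.0, -0.004], [-1.0, 0.004, -0.002], [0.002, 0.004, -1.0]]
wrist_force: [0.3, 0.2, -0.0]
gripper_width: 0.998
```

```bash
python3 - <<'E'
from h import *
st();to((.6365,-.082,.12),0);to((.6365,-.082,.012),0)
E
```

```text
2.6 [ 0.4534 -0.044   0.2773] F [ 0.31  0.23 -0.03] w 0.998 j [ 15.1   2.  -12.6   0.1 -75.7 -15.3]
[ 0.92  -4.597  3.916] [ 0.047 -0.028 -0.051]
[ 0.913 -4.608  6.616] [ 0.047 -0.028 -0.051]
```

move_arm(motion=[0.15,-0.6,0.4,0,0,0,-1,0.3,-1.3,0.9,0,0,0,-1,0.45,-2.1,1.5,0,0,0,-1,0.6,-2.9,2.2,0,0,0,-1,0.75,-3.6,2.9,0,0,0,-1,0.88,-4.3,3.5,0.05,0,-0.05,-1,0.92,-4.6,3.9,0.05,0,-0.05,-1,0.92,-4.6,3.9,0.05,0,-0.05,-1])

```text
time_s: 3.27
tcp_pos: [0.6357, -0.082, 0.1139]
ee_rot: [[-0.0, -1.0, -0.01], [-1.0, 0.0, -0.003], [0.003, 0.01, -1.0]]
wrist_force: [-1.2, -0.3, -0.7]
gripper_width: 1.003
```

```bash
python3 - <<'E'
from h import *
st();to((.6365,-.082,.012),0)
im=imaging.capture("top");cv2.imwrite("pics/t2.png",cv2.resize(im[80:260,230:430],None,fx=3,fy=3))
im=imaging.capture("scene");cv2.imwrite("pics/s2.png",cv2.resize(im[80:260,220:420],None,fx=3,fy=3))
E
```

```text
3.27 [ 0.6357 -0.082   0.1139] F [-1.21 -0.31 -0.71] w 1.003 j [  7.1  27.1  -2.5   0.1 -61.   -7.2]
[-0.006 -0.046  2.548] [ 0.113 -0.03  -0.004]
```

View pics/t2.png

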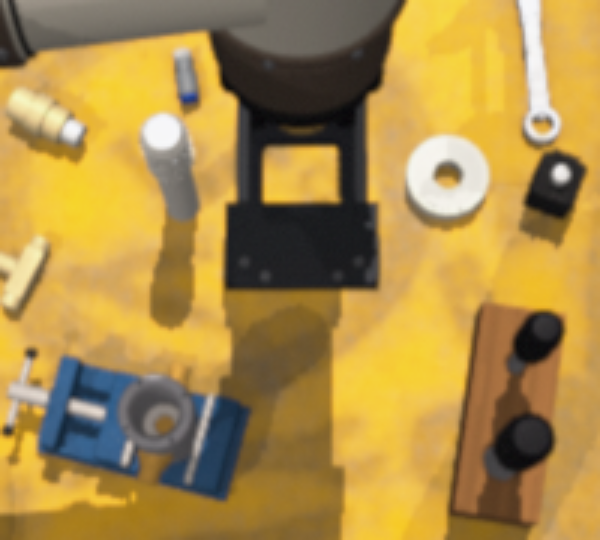

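View pics/s2.png

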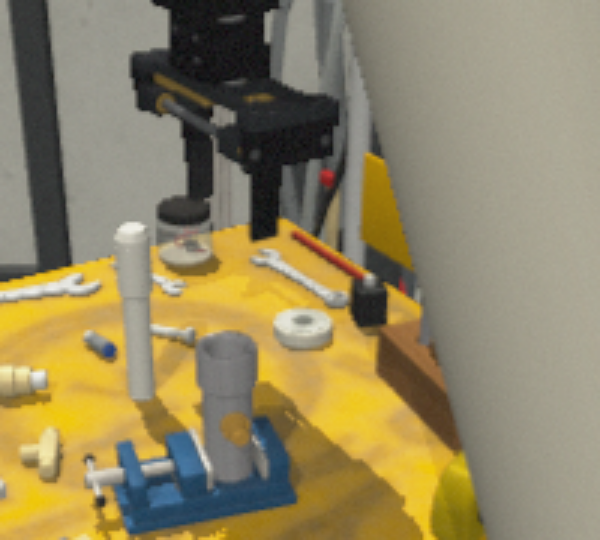

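move_arm(motion=[0,0,0.4,0.1,0,0,-1,0,-0.02,0.9,0.1,0,0,-1,0,-0.04,1.4,0.1,0,0,-1,0,-0.05,1.9,0.1,0,0,-1,0,-0.05,2.3,0.1,0,0,-1,0,-0.05,2.5,0.1,0,0,-1,0,-0.05,2.55,0.1,0,0,-1,0,-0.05,2.55,0.1,0,0,-1,0,-0.05,2.55,0.1,0,0,0.2,0,-0.05,2.55,0.1,0,0,0.7,0,-0.05,2.55,0.1,0,0,1,0,-0.05,2.55,0.1,0,0,1,0,-0.05,2.55,0.1,0,0,1,0,-0.05,2.55,0.1,0,0,1,0,-0.05,2.55,0.1,0,0,1])

```text
time_s: 4.62
tcp_pos: [0.6378, -0.0822, 0.0173]
ee_rot: [[0.001, -1.0, 0.006], [-1.0, -0.001, -0.003], [0.003, -0.006, -1.0]]
wrist_force: [-0.4, 0.1, -0.5]
gripper_width: 0.556
```

```bash
python3 - <<'E'
from h import *
st();to((.501,-.001,.21),0);to((.501,-.001,.127),0)
E
```

```text
4.62 [ 0.6378 -0.0822  0.0173] F [-0.36  0.05 -0.5 ] w 0.556 j [  7.2  32.5  -8.8   0.3 -48.4  -7.3]
[-2.017  3.392 -4.844] [-0.066 -0.034  0.007]
[-2.023  3.404 -2.769] [-0.066 -0.034  0.007]
```

move_arm(motion=[0,0,0.1,-0.07,0,0,1,0,0,0.1,-0.07,0,0,1,0,0,0.1,-0.07,0,0,1,0,0,0.1,-0.07,0,0,1,0,0,0.1,-0.07,0,0,1,0,0,0.1,-0.07,0,0,1,0,0,0.1,-0.07,0,0,1,0,0,0.1,-0.07,0,0,1])

```text
time_s: 5.28
tcp_pos: [0.6379, -0.0822, 0.0133]
ee_rot: [[0.001, -1.0, -0.0], [-1.0, -0.001, -0.003], [0.003, 0.0, -1.0]]
wrist_force: [-0.7, 0.1, 0.5]
gripper_width: 0.018
```

```bash
python3 - <<'E'
from h import *
st();to((.501,-.001,.21),0)
E
```

```text
5.28 [ 0.6379 -0.0822  0.0133] F [-0.68  0.1   0.52] w 0.018 j [  7.1  32.9  -8.7   0.2 -48.4  -7.2]
[-2.017  3.421 -4.922] [ 0.003 -0.034  0.007]
```

```bash
python3 - <<'E'
from h import *
im=imaging.capture("top");cv2.imwrite("pics/t3.png",cv2.resize(im[80:260,230:430],None,fx=3,fy=3))
im=imaging.capture("scene");cv2.imwrite("pics/s3.png",cv2.resize(im[100:240,220:420],None,fx=4,fy=4))
E
```

```text
(no output)
```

View pics/t3.png

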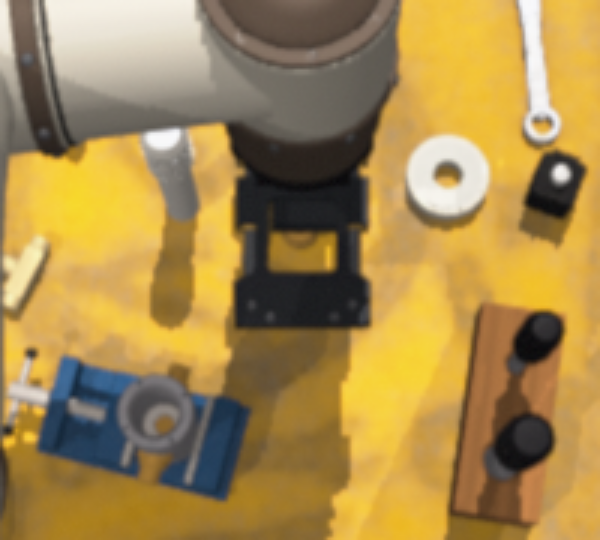

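View pics/s3.png

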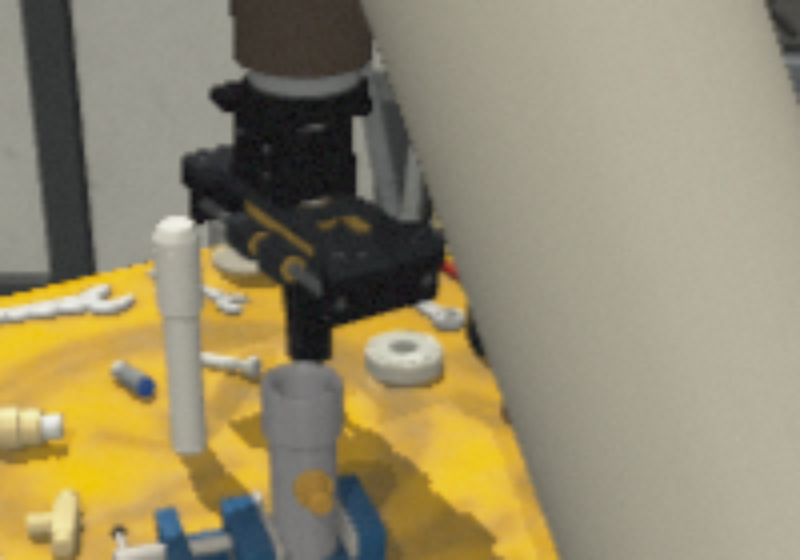

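move_arm(motion=[0,0,-0.4,0,0,0,1,0,0,-1,0,0,0,1,0,0,-1.8,0,0,0,1,0,0.8,-2.7,0,0,0,1,0,1.6,-3.2,0,0,0,1,0,2.4,-3.5,0,0,0,0,0,3,-3.7,0,0,0,-1,0,3.2,-3.7,0,0,0,-1])

```text
time_s: 6.05
tcp_pos: [0.5078, -0.0819, 0.1641]
ee_rot: [[0.001, -1.0, 0.004], [-1.0, -0.001, -0.002], [0.002, -0.004, -1.0]]
wrist_force: [-0.0, 1.1, -0.3]
gripper_width: 0.15
```

```bash
python3 - <<'E'
from h import *
st()
im=imaging.capture("top");cv2.imwrite("pics/t4r.png",im);cv2.imwrite("pics/t4.png",cv2.resize(im[80:260,230:430],None,fx=3,fy=3))
im=imaging.capture("scene");cv2.imwrite("pics/s4.png",cv2.resize(im[100:240,220:420],None,fx=4,fy=4))
E
```

```text
6.05 [ 0.5078 -0.0819  0.1641] F [-0.03  1.09 -0.29] w 0.15 j [  9.   12.2 -17.2   0.2 -60.4  -9.1]
```

View pics/t4.png

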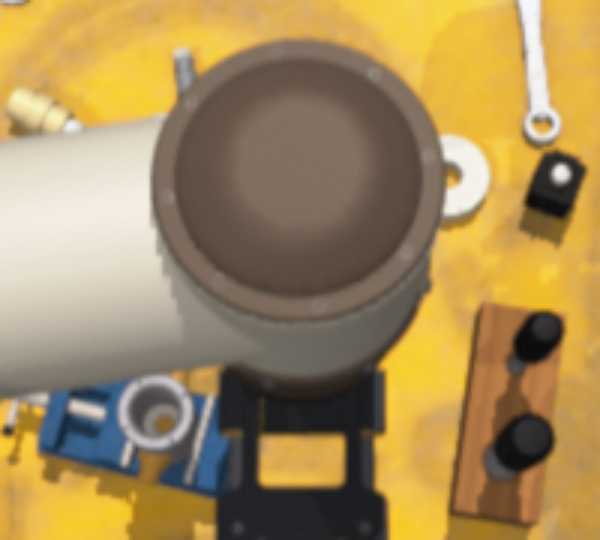

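View pics/s4.png

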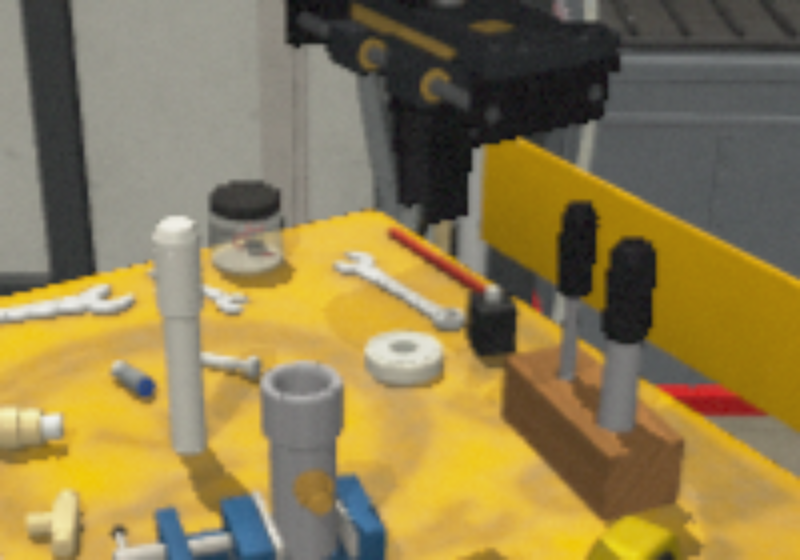

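move_arm(motion=[-0.3,0.5,-0.6,0,0,0,-1,-1.2,0.8,-0.9,0,0,0,-1,-2.2,1,-1,0,0,0,-1,-3.2,1.3,-1,0,0,0,-1,-4,1.5,-1,0,0,0,-1,-4,1.5,-1,0,0,0,-1])

```text
time_s: 6.65
tcp_pos: [0.4493, 0.0829, 0.2013]
ee_rot: [[0.007, -1.0, 0.002], [-1.0, -0.007, -0.002], [0.002, -0.002, -1.0]]
wrist_force: [-1.0, -0.4, -0.1]
gripper_width: 0.695
```

```bash
python3 - <<'E'
from h import *
st()
im=imaging.capture("top");cv2.imwrite("pics/t5r.png",im);cv2.imwrite("pics/t5.png",cv2.resize(im[80:260,230:430],None,fx=3,fy=3))
E
```

```text
6.65 [0.4493 0.0829 0.2013] F [-1.01 -0.39 -0.14] w 0.695 j [ 31.    4.7 -20.7   0.2 -64.6 -30.7]
```

View pics/t5.png

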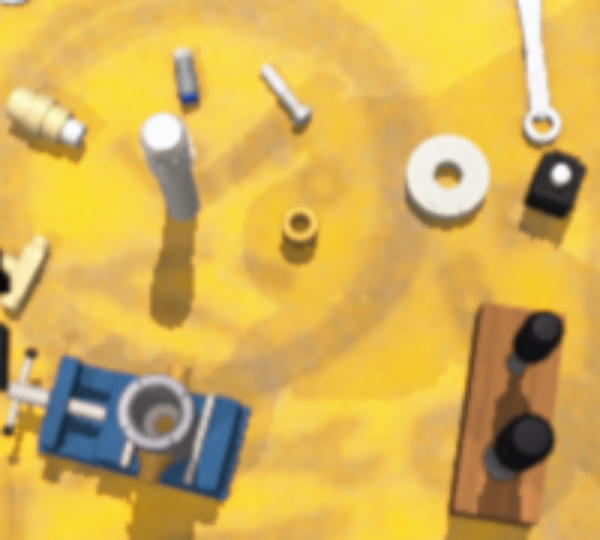

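```bash
python3 - <<'E'
from h import *
for P in((.638,-.082,.0133),(.638,-.082,.083),(.638+.095,-.082+.0375,.1),(.638-.095,-.082-.0375,.1),(.638-.095,-.082-.0375,.15)):
  print(P,(proj("scene",P)-[220,100])*4,(proj("top",P)-[230,80])*3)
im=cv2.imread("pics/t5r.png");cv2.imwrite("pics/b5.png",cv2.resize(im[140:172,312:348],None,fx=16,fy=16,interpolation=cv2.INTER_NEAREST))
im=cv2.imread("pics/top0.png");cv2.imwrite("pics/b0.png",cv2.resize(im[140:172,312:348],None,fx=16,fy=16,interpolation=cv2.INTER_NEAREST))
E
cd pics; python3 -c "
import cv2,numpy as np
cv2.imwrite('bb.png',cv2.resize(np.hstack([cv2.imread('b0.png'),cv2.imread('b5.png')]),(798,355)))"
```

```text
(0.638, -0.082, 0.0133) [307.66332031 403.86951199] [299.4204731  224.03486712]
(0.638, -0.082, 0.083) [305.99580957 307.43353067] [299.25569415 194.06163046]
(0.733, -0.044500000000000005, 0.1) [181.75261806 240.75183203] [236.65232416  33.54725694]
(0.543, -0.1195, 0.1) [443.55242902 329.64847948] [364.21246474 344.52345079]
(0.543, -0.1195, 0.15) [446.2913438  251.41477525] [367.8988128  327.97743507]
```

View pics/bb.png

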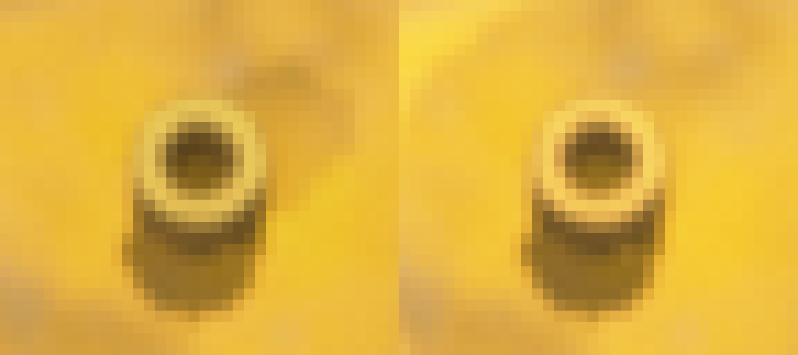

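```bash
python3 - <<'E'
from h import *
print("s4",(proj("scene",(.5078,-.0819,.1641))-[220,100])*4)
print("s2",(proj("scene",(.6357-.045,-.082,.1139))-[220,80])*3,(proj("scene",(.6357+.045,-.082,.1139))-[220,80])*3)
E
```

```text
s4 [426.80734199 266.8117115 ]
s2 [259.25654531 278.92668595] [203.38656629 238.05792111]
```

```bash
python3 - <<'E'
from h import *
st()
im=imaging.capture("scene");cv2.imwrite("pics/s5.png",cv2.resize(im[60:240,150:350],None,fx=3.3,fy=3.3))
s=r.sense()
for d in(.03,-.03):print((proj("scene",s["tcp_pos"]+[d,0,0])-[150,60])*3.3)
E
```

```text
6.7 [0.4495 0.0811 0.2012] F [ 0.83 -0.04  0.07] w 0.742 j [ 30.8   4.7 -20.7   0.2 -64.6 -30.6]
[369.95360208 376.20566234]
[420.98968629 421.00145366]
```

View pics/s5.png

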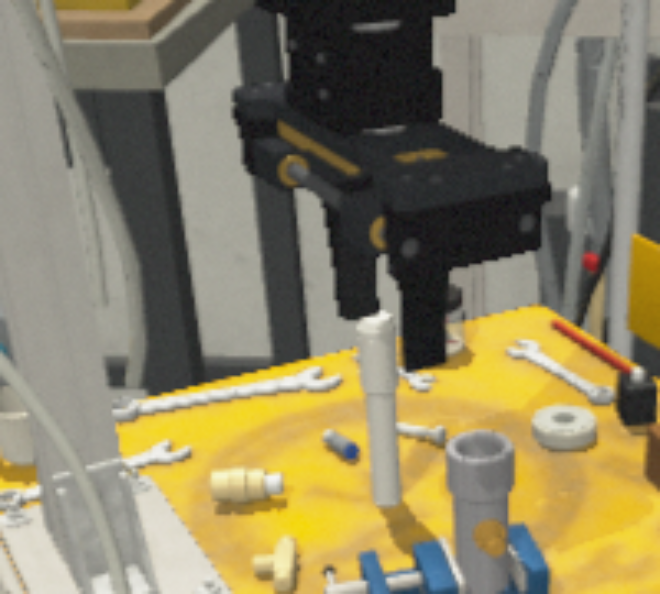

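```bash
python3 - <<'E'
from h import *
for z in(.201,.225,.23,.235,.24,.245):
  print(z,[((proj("scene",(.4495+d,.0811+e,z))-[150,60])*3.3).round(0) for d,e in((-.032,.0095),(-.058,.0095),(-.058,-.0095),(.058,.0095))])
im=imaging.capture("scene");cv2.imwrite("pics/s6.png",cv2.resize(im[130:185,245:295],None,fx=10,fy=10,interpolation=cv2.INTER_CUBIC))
for z in(.201,.225,.23,.235,.24,.245):
  print(z,[((proj("scene",(.4495+d,.0811+e,z))-[245,130])*10).round(0) for d,e in((-.032,.0095),(-.058,.0095),(-.058,-.0095),(.058,.0095))])
E
```

```text
0.201 [array([404., 428.]), array([428., 450.]), array([462., 440.]), array([331., 362.])]
0.225 [array([402., 386.]), array([426., 407.]), array([461., 398.]), array([327., 323.])]
0.23 [array([401., 377.]), array([426., 398.]), array([460., 389.]), array([327., 314.])]
0.235 [array([401., 368.]), array([425., 389.]), array([460., 379.]), array([326., 306.])]
0.24 [array([400., 359.]), array([425., 379.]), array([460., 370.]), array([325., 297.])]
0.245 [array([400., 350.]), array([425., 370.]), array([460., 361.]), array([324., 289.])]
0.201 [array([274., 598.]), array([347., 664.]), array([449., 634.]), array([ 52., 396.])]
0.225 [array([267., 470.]), array([341., 534.]), array([446., 505.]), array([ 42., 277.])]
0.23 [array([266., 443.]), array([340., 506.]), array([445., 477.]), array([ 39., 252.])]
0.235 [array([264., 416.]), array([339., 478.]), array([444., 450.]), array([ 37., 227.])]
0.24 [array([263., 388.]), array([338., 450.]), array([443., 422.]), array([ 35., 201.])]
0.245 [array([261., 360.]), array([336., 421.]), array([442., 394.]), array([ 33., 175.])]
```

View pics/s6.png

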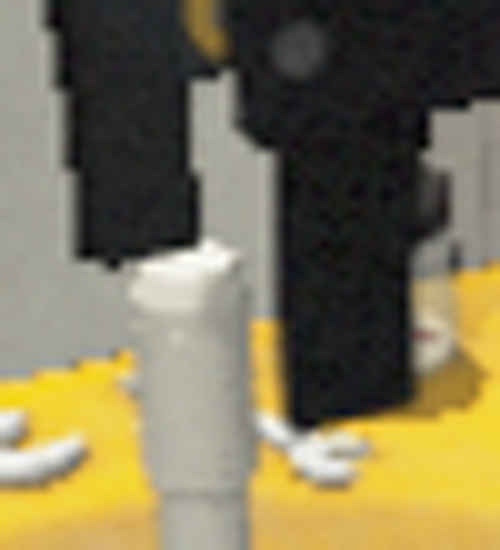

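The fingertips appear about 35 mm higher in the images than the reported TCP. That explains the missed grasp: the fingers closed above the bush without touching it. I'll go back and descend carefully, watching the force.

```bash
python3 - <<'E'
from h import *
st();to((.6365,-.082,.19),0);to((.6365,-.082,.03),0)
E
```

```text
6.8 [0.4496 0.0788 0.2011] F [ 0.05  0.46 -0.53] w 0.834 j [ 30.6   4.7 -20.7   0.2 -64.6 -30.6]
[ 4.029 -4.664  0.293] [-0.006 -0.039  0.022]
[ 4.015 -4.661  4.293] [-0.006 -0.039  0.022]
```

move_arm(motion=[0.5,-0.6,0,0,0,0,-1,1.1,-1.3,0,0,0,0,-1,1.8,-2.1,0,0,0,0,-1,2.5,-2.9,0,0,0,0,-1,3.2,-3.7,0.1,0,0,0,-1,3.8,-4.3,0.3,0,0,0,-1,4.02,-4.65,0.8,0,0,0,-1,4.02,-4.66,1.5,0,0,0,-1,4.02,-4.66,2.3,0,0,0,-1,4.02,-4.66,3.1,0,0,0,-1,4.02,-4.66,3.8,0,0,0,-1,4.02,-4.66,4.2,0,0,0,-1,4.02,-4.66,4.3,0,0,0,-1,4.02,-4.66,4.3,0,0,0,-1])

```text
time_s: 7.97
tcp_pos: [0.6355, -0.084, 0.0274]
ee_rot: [[-0.0, -1.0, -0.004], [-1.0, 0.0, -0.004], [0.004, 0.004, -1.0]]
wrist_force: [0.7, -0.5, 1.4]
gripper_width: 0.998
```

```bash
python3 - <<'E'
from h import *
st();to((.6365,-.082,-.01),0);to((.6365,-.082,-.024),0)
im=imaging.capture("scene");cv2.imwrite("pics/s7.png",cv2.resize(im[120:220,250:350],None,fx=5,fy=5))
print((proj("scene",(.6365-.05,-.082,.03))-[250,120])*5,(proj("scene",(.6365-.05,-.082,.065))-[250,120])*5)
E
```

```text
7.97 [ 0.6355 -0.084   0.0274] F [ 0.68 -0.5   1.41] w 0.998 j [  7.   31.9  -8.2   0.3 -50.2  -7.2]
[-0.054 -0.028  0.934] [ 0.042 -0.047 -0.002]
[-0.056 -0.029  1.284] [ 0.042 -0.047 -0.002]
[286.9069075  421.28996399] [286.85290728 359.21505459]
```

View pics/s7.png

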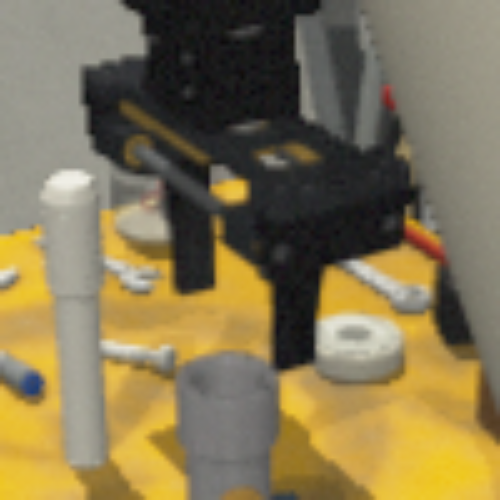

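move_arm(motion=[-0.05,-0.03,0.4,0,0,0,-1,-0.05,-0.03,0.8,0,0,0,-1,-0.05,-0.03,0.93,0,0,0,-1,-0.05,-0.03,0.93,0,0,0,-1])

```text
time_s: 8.35
tcp_pos: [0.638, -0.0822, -0.008]
ee_rot: [[0.0, -1.0, -0.001], [-1.0, -0.0, -0.004], [0.004, 0.001, -1.0]]
wrist_force: [0.4, -0.6, -0.3]
gripper_width: 0.995
```

```bash
python3 - <<'E'
from h import *
st();to((.6365,-.082,-.022),0)
im=imaging.capture("scene");cv2.imwrite("pics/s8.png",cv2.resize(im[120:220,250:350],None,fx=5,fy=5))
E
```

```text
8.35 [ 0.638  -0.0822 -0.008 ] F [ 0.42 -0.61 -0.28] w 0.995 j [  7.2  34.4  -9.6   0.3 -46.   -7.4]
[-0.007  0.037  0.35 ] [ 0.008 -0.048  0.001]
```

View pics/s8.png

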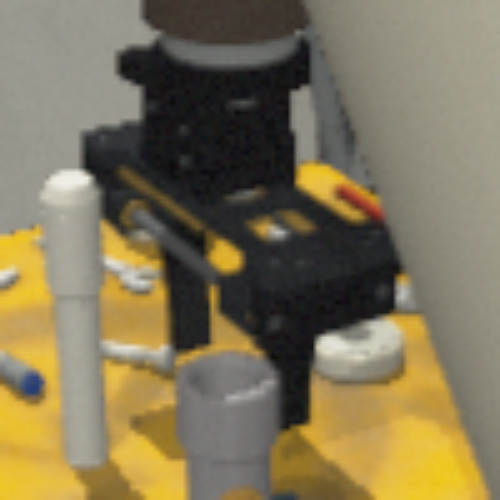

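move_arm(motion=[0,0.03,0.2,0,0,0,-1,0,0.03,0.36,0,0,0,-1,0,0.03,0.36,0,0,0,-1])

```text
time_s: 8.65
tcp_pos: [0.6368, -0.0822, -0.0222]
ee_rot: [[0.0, -1.0, -0.0], [-1.0, -0.0, -0.004], [0.004, 0.0, -1.0]]
wrist_force: [-0.8, 0.2, -0.9]
gripper_width: 1.004
```

move_arm(motion=[0,0,0,0,0,0,0.5,0,0,0,0,0,0,1,0,0,0,0,0,0,1,0,0,0,0,0,0,1,0,0,0,0,0,0,1,0,0,0,0,0,0,1,0,0,0,0,0,0,1,0,0,0,0,0,0,1,0,0,0,0,0,0,1,0,0,0,0,0,0,1,0,0,0,0,0,0,1,0,0,0,0,0,0,1])

```text
time_s: 9.65
tcp_pos: [0.6368, -0.0822, -0.0223]
ee_rot: [[0.0, -1.0, -0.0], [-1.0, -0.0, -0.004], [0.004, 0.0, -1.0]]
wrist_force: [-0.1, -0.1, 0.6]
gripper_width: 0.26
```

```bash
python3 - <<'E'
from h import *
st();to((.6365,-.082,.2),0);to((.502,-.001,.2),0);to((.502,-.001,.10),0)
E
```

```text
9.65 [ 0.6368 -0.0822 -0.0223] F [-0.14 -0.11  0.58] w 0.26 j [  7.2  35.4 -10.4   0.3 -44.3  -7.4]
[ 0.017  0.009 -5.556] [ 0.005 -0.047  0.001]
[-2.008  3.371 -5.563] [ 0.005 -0.047  0.001]
[-2.019  3.37  -3.063] [ 0.005 -0.047  0.001]
```

move_arm(motion=[0,0,0,0,0,0,1,0,0,-0.2,0,0,0,1,0,0,-0.6,0,0,0,1,0,0,-1.2,0,0,0,1,0,0,-2,0,0,0,1,0,0,-2.8,0,0,0,1,0,0,-3.6,0,0,0,1,0,0,-4.3,0,0,0,1,0,0,-4.8,0,0,0,1,0,0,-5,0,0,0,1])

```text
time_s: 10.48
tcp_pos: [0.6386, -0.0815, 0.1826]
ee_rot: [[0.001, -1.0, 0.007], [-1.0, -0.001, -0.004], [0.004, -0.007, -1.0]]
wrist_force: [0.5, 0.3, 0.0]
gripper_width: 0.257
```

```bash
python3 - <<'E'
from h import *
st();to((.502,-.001,.18),0);to((.502,-.001,.10),0)
im=imaging.capture("scene");cv2.imwrite("pics/s9.png",cv2.resize(im[60:220,220:380],None,fx=3.5,fy=3.5))
cv2.imwrite("pics/s9c.png",cv2.resize(im[100:180,270:330],None,fx=7,fy=7,interpolation=cv2.INTER_CUBIC))
E
```

```text
10.48 [ 0.6386 -0.0815  0.1826] F [0.45 0.29 0.  ] w 0.257 j [  7.3  23.8   2.4   0.3 -68.2  -7.3]
[-2.015  3.414  0.033] [-0.08  -0.049  0.007]
[-2.023  3.428  2.033] [-0.08  -0.049  0.007]
```

View pics/s9c.png

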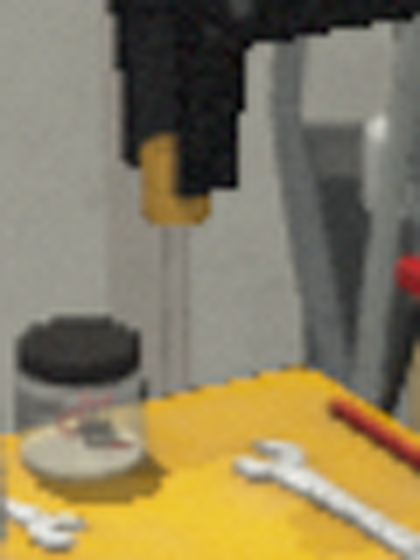

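move_arm(motion=[-0.3,0.5,0,0,0,0,1,-0.7,1.2,0,0,0,0,1,-1.1,1.9,0,0,0,0,1,-1.6,2.7,0.1,-0.08,0,0,1,-1.9,3.2,0.3,-0.08,0,0,1,-2,3.43,0.6,-0.08,0,0,1,-2.02,3.43,0.9,-0.08,0,0,1,-2.02,3.43,1,-0.08,0,0,1,-2.02,3.43,1,-0.08,0,0,1])

```text
time_s: 11.28
tcp_pos: [0.5001, -0.0012, 0.1391]
ee_rot: [[0.0, -1.0, -0.005], [-1.0, -0.0, -0.005], [0.005, 0.005, -1.0]]
wrist_force: [0.5, -0.0, -0.3]
gripper_width: 0.259
```

```bash
python3 - <<'E'
from h import *
st();to((.5013,-.0008,.10),0)
s=r.sense()["tcp_pos"]
im=imaging.capture("scene");cv2.imwrite("pics/s10c.png",cv2.resize(im[150:225,260:330],None,fx=8,fy=8,interpolation=cv2.INTER_CUBIC))
print((proj("scene",s+[0,0,.0223])-[260,150])*8,(proj("scene",(.5013,-.0008,.1225))-[260,150])*8)
im=imaging.capture("top");cv2.imwrite("pics/t10.png",cv2.resize(im[150:270,220:340],None,fx=5,fy=5,interpolation=cv2.INTER_CUBIC))
E
```

```text
11.28 [ 0.5001 -0.0012  0.1391] F [ 0.55 -0.03 -0.25] w 0.259 j [ 18.6  12.5 -20.8   0.2 -57.  -18.7]
[-0.014 -0.035  0.977] [ 0.052 -0.059  0.005]
[284.58046539 226.92870952] [283.51689019 359.51064518]
```

View pics/s10c.png

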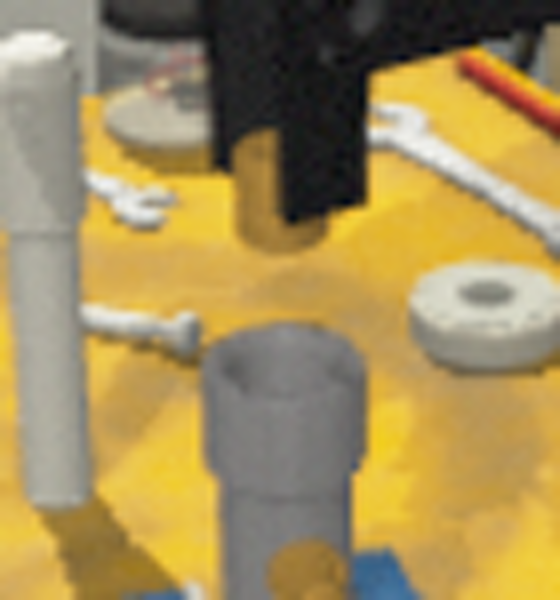

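View pics/t10.png

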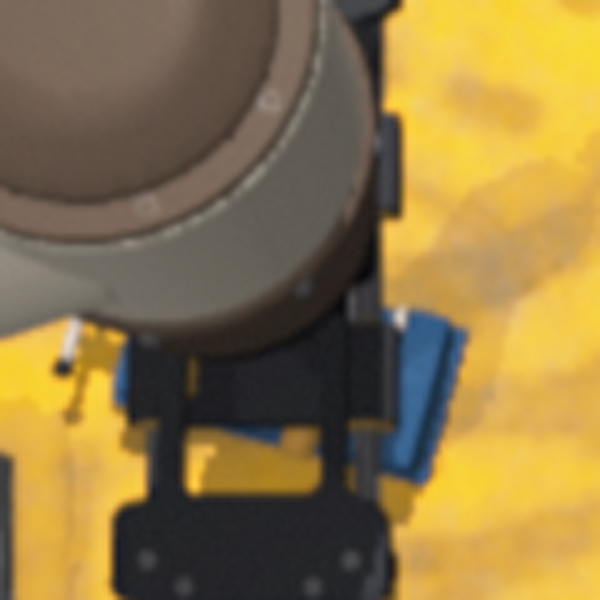

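move_arm(motion=[0.01,-0.02,0.3,0.05,-0.06,0,1,0.01,-0.03,0.6,0.05,-0.06,0,1,0.01,-0.03,0.85,0.05,-0.06,0,1,0.01,-0.03,0.95,0.05,-0.06,0,1,0.01,-0.03,1,0.05,-0.06,0,1,0.01,-0.03,1.03,0.05,-0.06,0,1])

```text
time_s: 11.88
tcp_pos: [0.5033, -0.0018, 0.0995]
ee_rot: [[0.0, -1.0, 0.004], [-1.0, -0.0, 0.0], [-0.0, -0.004, -1.0]]
wrist_force: [-0.5, -0.8, -1.0]
gripper_width: 0.257
```

```bash
python3 - <<'E'
from h import *
st();to((.5012,-.0016,.092),0)
im=imaging.capture("scene");cv2.imwrite("pics/s11c.png",cv2.resize(im[150:225,260:330],None,fx=8,fy=8,interpolation=cv2.INTER_CUBIC))
E
```

```text
11.88 [ 0.5033 -0.0018  0.0995] F [-0.48 -0.76 -1.05] w 0.257 j [ 18.3  15.1 -23.7   0.1 -50.9 -18.4]
[-0.006  0.054  0.186] [-0.041  0.004  0.002]
```

View pics/s11c.png

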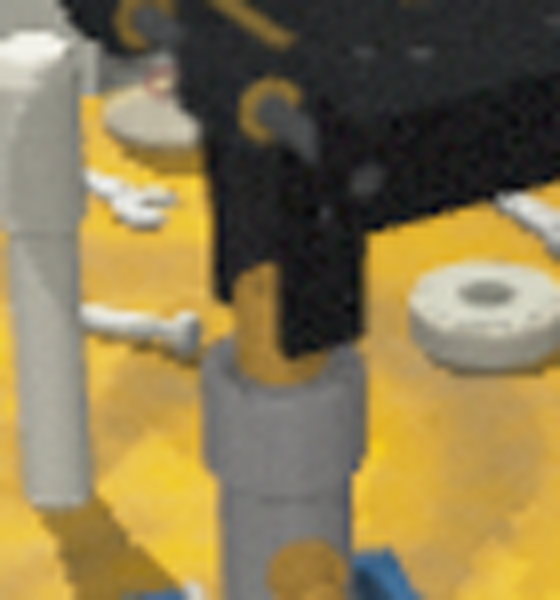

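move_arm(motion=[0,0.05,0.02,-0.04,0,0,1,0,0.05,0.06,-0.04,0,0,1,0,0.05,0.12,-0.04,0,0,1,0,0.05,0.16,-0.04,0,0,1,0,0.05,0.18,-0.04,0,0,1])

```text
time_s: 12.35
tcp_pos: [0.5012, -0.0018, 0.0921]
ee_rot: [[0.0, -1.0, -0.0], [-1.0, -0.0, 0.001], [-0.001, 0.0, -1.0]]
wrist_force: [0.2, 0.8, -0.1]
gripper_width: 0.258
```

```bash
python3 - <<'E'
from h import *
st()
im=imaging.capture("scene");cv2.imwrite("pics/s12c.png",cv2.resize(im[150:225,260:330],None,fx=8,fy=8,interpolation=cv2.INTER_CUBIC))
E
```

```text
12.35 [ 0.5012 -0.0018  0.0921] F [ 0.21  0.84 -0.1 ] w 0.258 j [ 18.4  15.6 -24.4  -0.  -50.1 -18.3]
```

View pics/s12c.png

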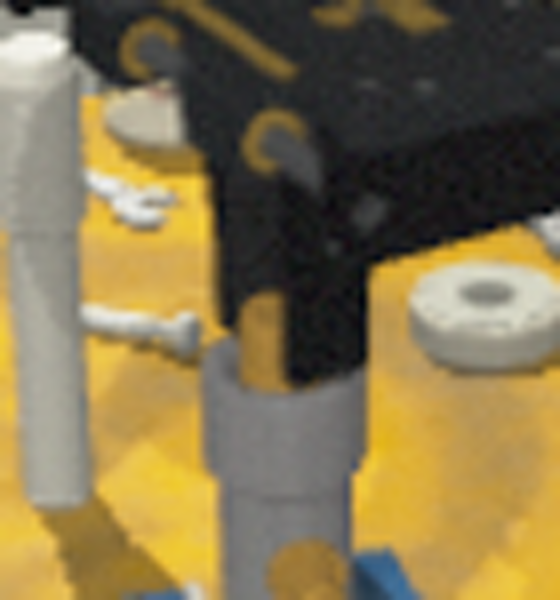

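move_arm(motion=[0,0,0,0,0,0,0,0,0,0,0,0,0,0,0,0,0,0,0,0,0,0,0,0,0,0,0,0,0,0,0,0,0,0,0,0,0,-0.3,0,0,0,-0.3,0,0,-0.8,0,0,0,-0.5,0,0,-1.4,0,0,0,-0.5,0,0,-2,0,0,0,-0.5])

```text
time_s: 13.15
tcp_pos: [0.5008, -0.0019, 0.1727]
ee_rot: [[0.0, -1.0, -0.001], [-1.0, -0.0, 0.0], [-0.0, 0.001, -1.0]]
wrist_force: [0.0, -0.1, 0.0]
gripper_width: 0.699
```

```bash
python3 - <<'E'
from h import *
st()
im=imaging.capture("scene");cv2.imwrite("pics/s13c.png",cv2.resize(im[150:225,260:330],None,fx=8,fy=8,interpolation=cv2.INTER_CUBIC))
E
```

```text
13.15 [ 0.5008 -0.0019  0.1727] F [ 0.05 -0.15  0.  ] w 0.699 j [ 18.4  10.6 -17.8  -0.  -61.6 -18.3]
```

View pics/s13c.png

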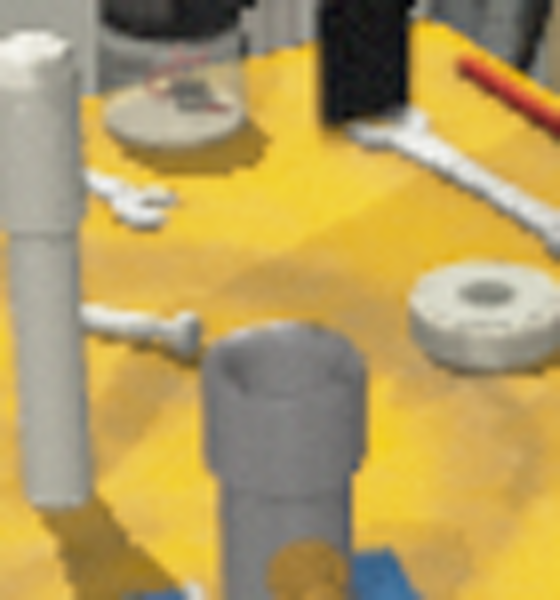

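```bash
python3 - <<'E'
from h import *
st();to((.4825,-.205,.20),80);to((.4825,-.205,.085),80)
E
```

```text
13.2 [ 0.5045 -0.0017  0.1784] F [ 1.62 -0.35  3.15] w 0.722 j [ 18.4  10.4 -17.4   0.1 -61.7 -18.3]
[ 5.082  0.554 -0.551] [ -0.098  -0.068 -15.981]
[5.085 0.581 2.324] [ -0.098  -0.068 -15.981]
```

move_arm(motion=[0.2,0,-0.5,0,0,-1,-1,0.6,0.1,-0.6,0,0,-2.2,-1,1.1,0.1,-0.6,0,0,-3.5,-1,1.6,0.2,-0.6,0,0,-4.8,-1,2.1,0.2,-0.6,0,0,-6.1,-1,2.6,0.3,-0.6,0,0,-7.4,-1,3.1,0.3,-0.6,0,0,-8.7,-1,3.6,0.4,-0.6,0,0,-10,-1,4.1,0.5,-0.6,0,0,-11.3,-1,4.6,0.55,-0.6,0,0,-12.6,-1,5,0.55,-0.6,0,0,-13.9,-1,5.08,0.55,-0.6,0,0,-15.2,-1,5.08,0.55,-0.6,0,0,-16,-1,5.08,0.55,-0.6,0,0,-16,-1])

```text
time_s: 14.37
tcp_pos: [0.4824, -0.2054, 0.2018]
ee_rot: [[0.985, -0.172, 0.009], [-0.172, -0.985, 0.001], [0.009, -0.003, -1.0]]
wrist_force: [-0.2, 0.4, -0.7]
gripper_width: 1.003
```

```bash
python3 - <<'E'
from h import *
st();to((.4825,-.205,.085),80)
im=imaging.capture("scene");cv2.imwrite("pics/s14.png",cv2.resize(im[90:250,260:460],None,fx=3.6,fy=3.6))
im=imaging.capture("top");cv2.imwrite("pics/t14.png",cv2.resize(im[130:300,250:450],None,fx=3.5,fy=3.5))
E
```

```text
14.37 [ 0.4824 -0.2054  0.2018] F [-0.2   0.39 -0.73] w 1.003 j [ -5.4  11.3 -12.5  -0.1 -65.6  85.5]
[-0.027 -0.003  2.919] [-0.029 -0.104  0.019]
```

View pics/s14.png

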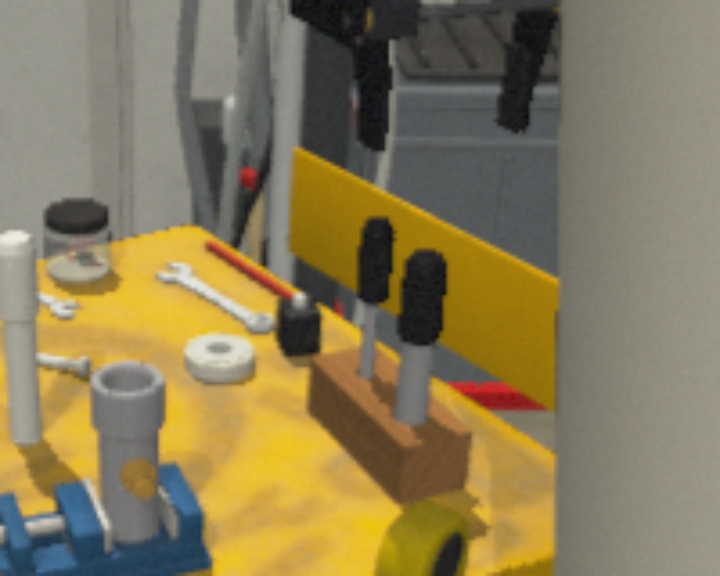

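View pics/t14.png

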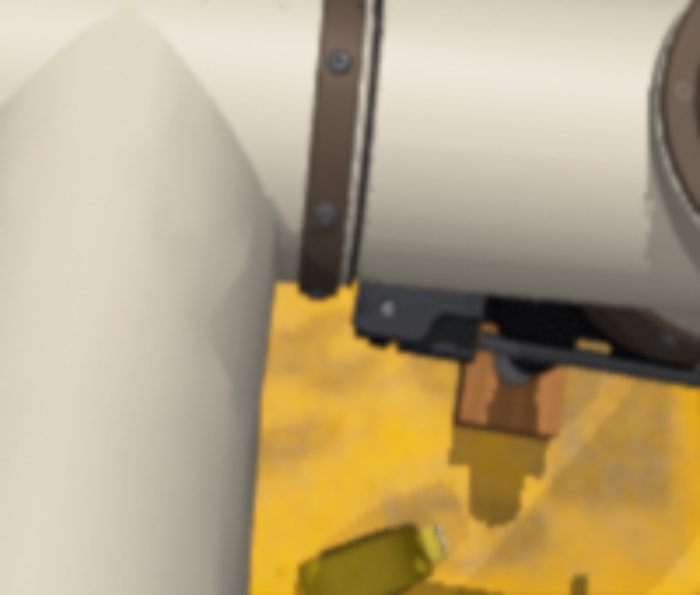

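```bash
python3 - <<'E'
from h import *
f=lambda P:((proj("scene",P)-[260,90])*3.6).round(0)
print(f((.4824,-.2054,.237)),f((.4824,-.2054,.202)),f((.4825,-.205,.16)),f((.4825,-.205,.045)))
y=np.array([.172,.985,0])
print(f(np.array([.4824,-.2054,.237])+.051*y),f(np.array([.4824,-.2054,.237])-.051*y))
E
```

```text
[439. 134.] [434. 189.] [426. 253.] [410. 411.]
[364. 145.] [511. 124.]
```

move_arm(motion=[-0.02,0,0.4,0,-0.1,0,-1,-0.03,0,1,0,-0.1,0,-1,-0.03,0,1.6,0,-0.1,0,-1,-0.03,0,2.2,0,-0.1,0,-1,-0.03,0,2.7,0,-0.1,0,-1,-0.03,0,2.9,0,-0.1,0,-1,-0.03,0,2.92,0,-0.1,0,-1,-0.03,0,2.92,0,-0.1,0,-1])

```text
time_s: 15.13
tcp_pos: [0.483, -0.2046, 0.0855]
ee_rot: [[0.985, -0.174, 0.001], [-0.174, -0.985, 0.002], [0.001, -0.002, -1.0]]
wrist_force: [0.3, 0.2, -0.0]
gripper_width: 0.997
```

```bash
python3 - <<'E'
from h import *
st();to((.4825,-.205,.085),80)
im=imaging.capture("scene");cv2.imwrite("pics/s15.png",cv2.resize(im[90:250,260:460],None,fx=3.6,fy=3.6))
E
```

```text
15.13 [ 0.483  -0.2046  0.0855] F [ 0.27  0.2  -0.02] w 0.997 j [ -5.3  18.1 -21.7  -0.2 -50.2  85.4]
[-0.01   0.012  0.012] [-0.025 -0.009 -0.003]
```

View pics/s15.png

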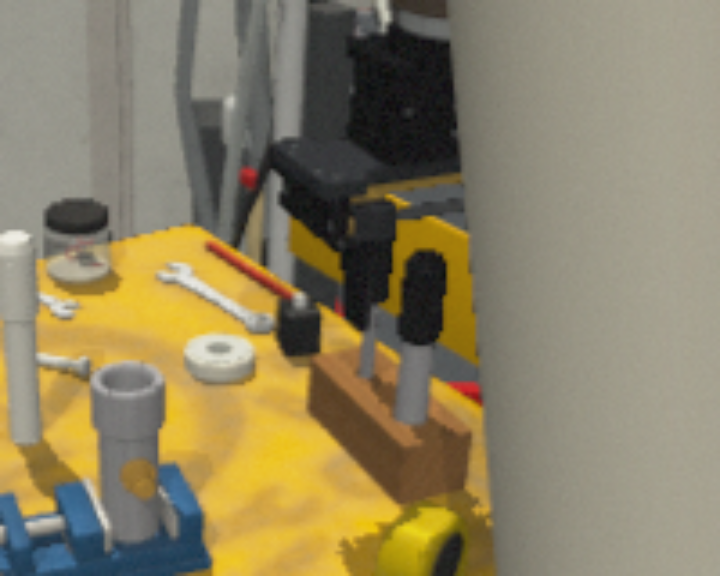

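move_arm(motion=[0,0,0,0,0,0,0.4,0,0,0,0,0,0,1,0,0,0,0,0,0,1,0,0,0,0,0,0,1,0,0,0,0,0,0,1,0,0,0,0,0,0,1,0,0,0,0,0,0,1,0,0,0,0,0,0,1,0,0,0,0,0,0,1,0,0,0,0,0,0,1,0,0,0,0,0,0,1])

```text
time_s: 16.1
tcp_pos: [0.4836, -0.2047, 0.0862]
ee_rot: [[0.985, -0.174, 0.003], [-0.174, -0.985, 0.002], [0.002, -0.002, -1.0]]
wrist_force: [-0.7, -0.3, -0.2]
gripper_width: 0.314
```

```bash
python3 - <<'E'
from h import *
st();to((.5012,-.0015,.20),80)
im=imaging.capture("scene");cv2.imwrite("pics/s16.png",cv2.resize(im[90:250,260:460],None,fx=3.6,fy=3.6))
E
```

```text
16.1 [ 0.4836 -0.2047  0.0862] F [-0.68 -0.26 -0.18] w 0.314 j [ -5.3  18.1 -21.6  -0.2 -50.2  85.4]
[-0.442 -5.086 -2.836] [-0.026 -0.028 -0.002]
```

View pics/s16.png

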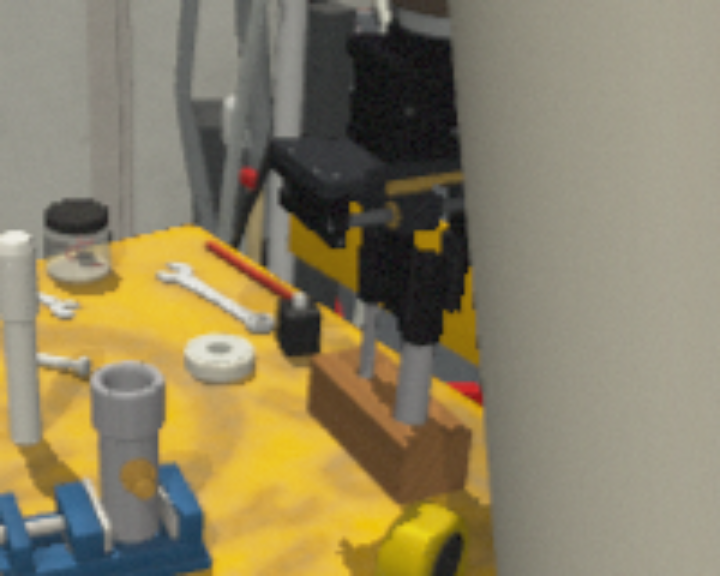

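move_arm(motion=[0,0,0,0,0,0,1,0,0,-0.2,0,0,0,1,0,0,-0.5,0,0,0,1,0,0,-1,0,0,0,1,0,0,-1.6,0,0,0,1,0,0,-2.2,0,0,0,1,0,0,-2.8,0,0,0,1,0,0,-3.3,0,0,0,1,0,0,-3.5,0,0,0,1,0,0,-3.5,0,0,0,1])

```text
time_s: 16.98
tcp_pos: [0.4842, -0.2052, 0.2284]
ee_rot: [[0.985, -0.174, 0.007], [-0.174, -0.985, 0.001], [0.007, -0.002, -1.0]]
wrist_force: [0.1, 0.2, -1.8]
gripper_width: 0.315
```

```bash
python3 - <<'E'
from h import *
st();to((.5012,-.0012,.225),80)
im=imaging.capture("scene");cv2.imwrite("pics/s17.png",cv2.resize(im[50:250,260:460],None,fx=2.9,fy=2.9))
E
```

```text
16.98 [ 0.4842 -0.2052  0.2284] F [ 0.09  0.24 -1.76] w 0.315 j [ -5.3  10.5  -9.7  -0.1 -69.4  85.4]
[-0.468 -5.095  0.094] [-0.027 -0.082 -0.002]
```

View pics/s17.png

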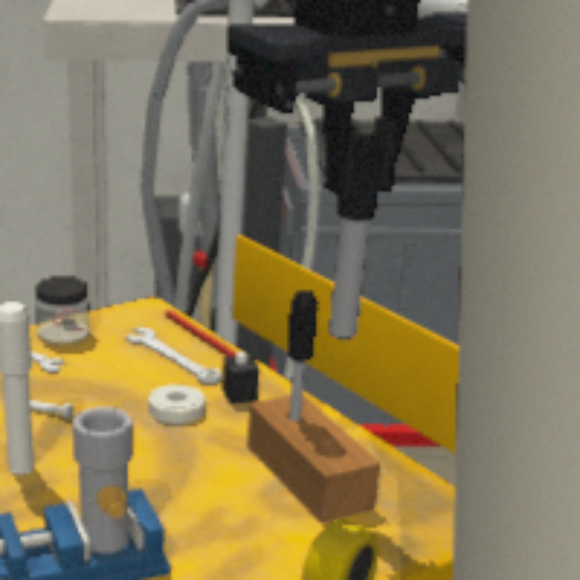

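move_arm(motion=[-0.03,-0.3,0,0,0,0,1,-0.1,-0.9,0,0,0,0,1,-0.15,-1.6,0,0,0,0,1,-0.2,-2.3,0,0,0,0,1,-0.28,-3,0,0,-0.08,0,1,-0.34,-3.7,0,0,-0.08,0,1,-0.4,-4.3,0,0,-0.08,0,1,-0.44,-4.8,0,0,-0.08,0,1,-0.47,-5.05,0.05,0,-0.08,0,1,-0.47,-5.1,0.1,0,-0.08,0,1,-0.47,-5.1,0.1,0,-0.08,0,1])

```text
time_s: 17.95
tcp_pos: [0.499, -0.0002, 0.2212]
ee_rot: [[0.985, -0.173, -0.007], [-0.173, -0.985, 0.003], [-0.007, -0.002, -1.0]]
wrist_force: [-0.3, -0.4, -1.3]
gripper_width: 0.313
```

```bash
python3 - <<'E'
from h import *
st();to((.5012,-.0012,.225),80)
im=imaging.capture("scene");cv2.imwrite("pics/s18.png",cv2.resize(im[140:215,260:330],None,fx=8,fy=8))
print((proj("scene",r.sense()["tcp_pos"]+[0,0,-.079])-[260,140])*8)
im=imaging.capture("top");cv2.imwrite("pics/t18.png",cv2.resize(im[150:270,340:440],None,fx=5,fy=5,interpolation=cv2.INTER_CUBIC))
E
```

```text
17.95 [ 4.990e-01 -2.000e-04  2.212e-01] F [-0.34 -0.35 -1.33] w 0.313 j [ 18.5   8.5 -13.1  -0.3 -68.7  61.7]
[ 0.057  0.015 -0.096] [-0.019  0.08   0.007]
[286.35341545 374.03621261]
```

View pics/s18.png

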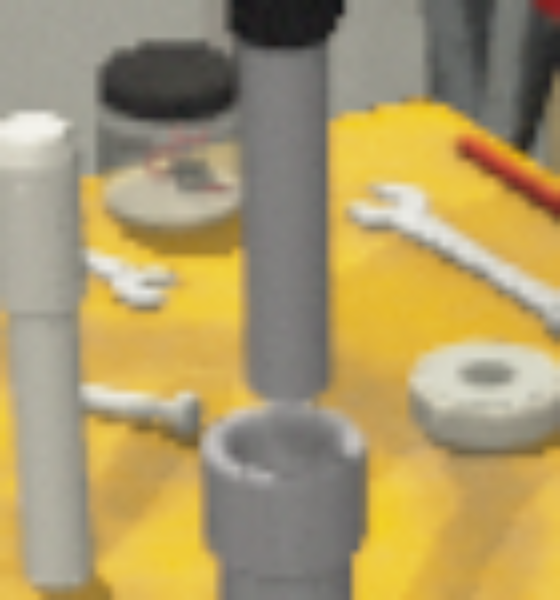

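View pics/t18.png

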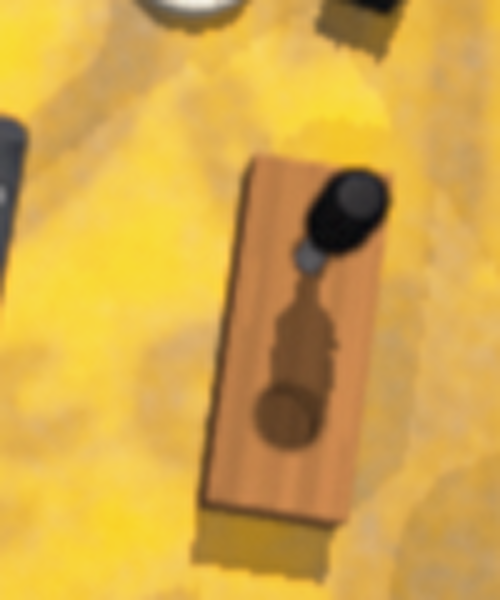

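```bash
python3 - <<'E'
from h import *
print("hole",onz("top",(397,232.8),.045), onz("scene",(260+325/2.9-.3,50+440/2.9-.3),.045))
E
```

```text
hole [ 0.48286066 -0.20404183  0.045     ] [ 0.49469806 -0.20872761  0.045     ]
```

move_arm(motion=[0.05,0.01,0.1,0,0.08,0,1,0.07,0.015,0.2,0,0.08,0,1,0.075,0.015,0.3,0,0.08,0,1,0.075,0.015,0.4,0,0.08,0,1,0.075,0.015,0.5,0,0.08,0,1])

```text
time_s: 18.47
tcp_pos: [0.5022, -0.0027, 0.2015]
ee_rot: [[0.985, -0.175, 0.002], [-0.175, -0.984, 0.002], [0.001, -0.002, -1.0]]
wrist_force: [-0.5, -0.5, -2.2]
gripper_width: 0.31
```

```bash
python3 - <<'E'
from h import *
st();to((.5018,-.0013,.195),80)
im=imaging.capture("scene");cv2.imwrite("pics/s19.png",cv2.resize(im[140:215,260:330],None,fx=8,fy=8))
E
```

```text
18.47 [ 0.5022 -0.0027  0.2015] F [-0.47 -0.48 -2.24] w 0.31 j [ 18.2   9.3 -15.1  -0.1 -65.4  61.7]
[-0.015 -0.031  0.163] [-0.021 -0.015 -0.02 ]
```

View pics/s19.png

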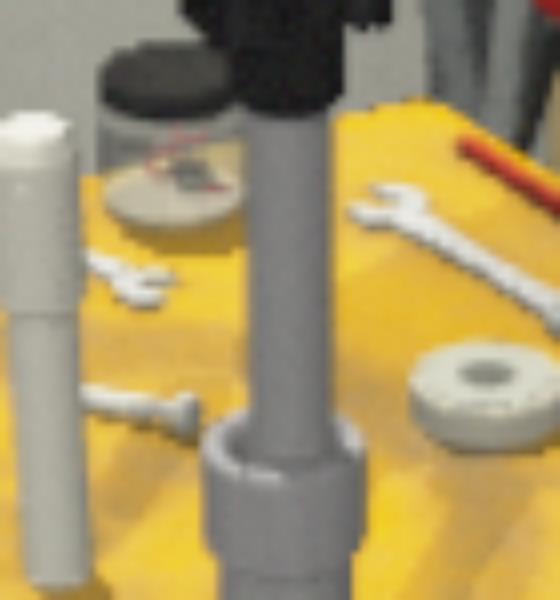

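move_arm(motion=[-0.015,-0.03,0.05,0,0,0,1,-0.015,-0.03,0.12,0,0,0,1,-0.015,-0.03,0.19,0,0,0,1,-0.015,-0.03,0.26,0,0,0,1,-0.015,-0.03,0.33,0,0,0,1,-0.015,-0.03,0.4,0,0,0,1])

```text
time_s: 19.02
tcp_pos: [0.5012, -0.0012, 0.1844]
ee_rot: [[0.985, -0.175, -0.0], [-0.175, -0.985, 0.002], [-0.0, -0.002, -1.0]]
wrist_force: [0.1, 0.1, -3.5]
gripper_width: 0.312
```

move_arm(motion=[0,0,0.07,0,0,0,1,0,0,0.14,0,0,0,1,0,0,0.21,0,0,0,1,0,0,0.28,0,0,0,1,0,0,0.35,0,0,0,1,0,0,0.42,0,0,0,1])

```text
time_s: 19.52
tcp_pos: [0.503, -0.0015, 0.1698]
ee_rot: [[0.985, -0.174, 0.004], [-0.174, -0.985, 0.001], [0.004, -0.001, -1.0]]
wrist_force: [-1.5, -0.4, 7.9]
gripper_width: 0.309
```

move_arm(motion=[-0.03,0,0.05,0,0,0,1,-0.03,0,0.1,0,0,0,1,-0.03,0,0.15,0,0,0,1,-0.03,0,0.2,0,0,0,1])

```text
time_s: 19.85
tcp_pos: [0.5035, -0.0016, 0.1644]
ee_rot: [[0.985, -0.173, 0.009], [-0.173, -0.985, -0.0], [0.009, -0.001, -1.0]]
wrist_force: [-1.0, -0.4, 8.6]
gripper_width: 0.309
```

move_arm(motion=[-0.03,0,0.06,0,-0.05,0,1,-0.03,0,0.11,0,-0.1,0,1,-0.03,0,0.16,0,-0.1,0,1,-0.03,0,0.21,0,-0.1,0,1,-0.03,0,0.26,0,-0.1,0,1])

```text
time_s: 20.27
tcp_pos: [0.504, -0.0017, 0.1566]
ee_rot: [[0.985, -0.172, 0.004], [-0.172, -0.985, 0.0], [0.004, -0.001, -1.0]]
wrist_force: [-1.9, -0.4, 9.1]
gripper_width: 0.315
```

move_arm(motion=[-0.05,0,0.06,0,-0.05,0,1,-0.05,0,0.11,0,-0.05,0,1,-0.05,0,0.16,0,-0.05,0,1,-0.05,0,0.21,0,-0.05,0,1,-0.05,0,0.26,0,-0.05,0,1])

```text
time_s: 20.68
tcp_pos: [0.5037, -0.0016, 0.1487]
ee_rot: [[0.985, -0.171, 0.004], [-0.171, -0.985, 0.0], [0.004, -0.001, -1.0]]
wrist_force: [-1.7, -0.1, 9.0]
gripper_width: 0.313
```

move_arm(motion=[-0.08,0,0.06,0,-0.05,0,1,-0.08,0,0.11,0,-0.05,0,1,-0.08,0,0.15,0,-0.05,0,1,-0.08,0,0.19,0,-0.05,0,1])

```text
time_s: 21.02
tcp_pos: [0.5039, -0.0014, 0.1452]
ee_rot: [[0.986, -0.168, 0.008], [-0.168, -0.986, -0.001], [0.008, -0.001, -1.0]]
wrist_force: [-1.7, -1.2, 17.0]
gripper_width: 0.314
```

move_arm(motion=[-0.08,0,0.1,0,-0.1,0,1,-0.08,0,0.11,0,-0.1,0,1,-0.08,0,0.12,0,-0.1,0,1])

```text
time_s: 21.27
tcp_pos: [0.5044, -0.0014, 0.1451]
ee_rot: [[0.986, -0.166, 0.008], [-0.166, -0.986, -0.001], [0.008, -0.001, -1.0]]
wrist_force: [-1.7, -0.6, 17.8]
gripper_width: 0.309
```

move_arm(motion=[-0.08,0,0.12,0,-0.1,0,1,-0.08,0,0.13,0,-0.1,0,1,-0.08,0,0.14,0,-0.1,0,1])

```text
time_s: 21.52
tcp_pos: [0.505, -0.0013, 0.1446]
ee_rot: [[0.987, -0.163, 0.009], [-0.163, -0.987, -0.001], [0.009, -0.001, -1.0]]
wrist_force: [-2.2, -1.6, 17.7]
gripper_width: 0.313
```

move_arm(motion=[-0.1,0,0.14,0,-0.1,0,1,-0.1,0,0.15,0,-0.1,0,1,-0.1,0,0.16,0,-0.1,0,1])

```text
time_s: 21.77
tcp_pos: [0.505, -0.0012, 0.1435]
ee_rot: [[0.987, -0.161, 0.01], [-0.161, -0.987, -0.001], [0.01, -0.001, -1.0]]
wrist_force: [-1.3, -1.8, 17.5]
gripper_width: 0.317
```

move_arm(motion=[-0.1,0,0.14,0,-0.1,0,1,-0.1,0,0.15,0,-0.1,0,1,-0.1,0,0.16,0,-0.1,0,1])

```text
time_s: 22.02
tcp_pos: [0.505, -0.0011, 0.1423]
ee_rot: [[0.987, -0.158, 0.011], [-0.158, -0.987, -0.001], [0.011, -0.001, -1.0]]
wrist_force: [-1.6, -2.1, 17.6]
gripper_width: 0.312
```

```bash
python3 - <<'E'
from h import *
st()
im=imaging.capture("scene");cv2.imwrite("pics/s20.png",cv2.resize(im[110:210,250:340],None,fx=6,fy=6))
E
```

```text
22.02 [ 0.505  -0.0011  0.1423] F [-1.61 -2.06 17.64] w 0.312 j [ 18.5  12.3 -20.6   0.3 -56.6  62.2]
```

View pics/s20.png

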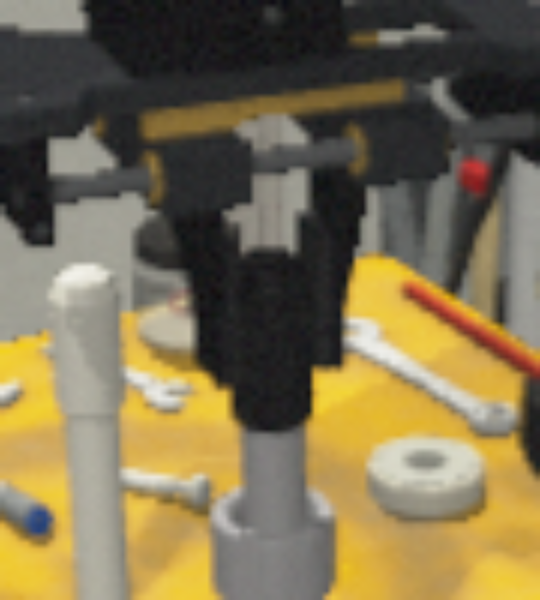

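move_arm(motion=[-0.1,0,0.14,0,-0.1,0,1,-0.1,0,0.15,0,-0.1,0,1,-0.1,0,0.16,0,-0.1,0,1])

```text
time_s: 22.32
tcp_pos: [0.5058, -0.001, 0.1419]
ee_rot: [[0.988, -0.155, 0.014], [-0.155, -0.988, -0.001], [0.014, -0.001, -1.0]]
wrist_force: [-1.4, -1.0, 20.5]
gripper_width: 0.314
```

move_arm(motion=[-0.05,0,0.17,0,-0.15,0,1,-0.05,0,0.18,0,-0.15,0,1,-0.05,0,0.18,0,-0.15,0,1])

```text
time_s: 22.57
tcp_pos: [0.5091, -0.001, 0.1415]
ee_rot: [[0.988, -0.152, 0.013], [-0.152, -0.988, -0.001], [0.013, -0.001, -1.0]]
wrist_force: [-2.4, -0.2, 23.4]
gripper_width: 0.316
```

move_arm(motion=[-0.15,0,0.17,0,-0.1,-0.1,1,-0.15,0,0.17,0,-0.1,-0.1,1,-0.15,0,0.17,0,-0.1,-0.1,1])

```text
time_s: 22.82
tcp_pos: [0.5089, -0.0005, 0.1415]
ee_rot: [[0.99, -0.14, 0.018], [-0.14, -0.99, -0.001], [0.018, -0.001, -1.0]]
wrist_force: [-1.6, -2.1, 21.8]
gripper_width: 0.314
```

```bash
python3 - <<'E'
from h import *
st()
im=imaging.capture("scene");cv2.imwrite("pics/s21.png",cv2.resize(im[110:210,250:340],None,fx=6,fy=6))
E
```

```text
22.82 [ 5.089e-01 -5.000e-04  1.415e-01] F [-1.55 -2.06 21.81] w 0.314 j [ 18.5  12.5 -20.5   0.5 -56.   63.2]
```

View pics/s21.png

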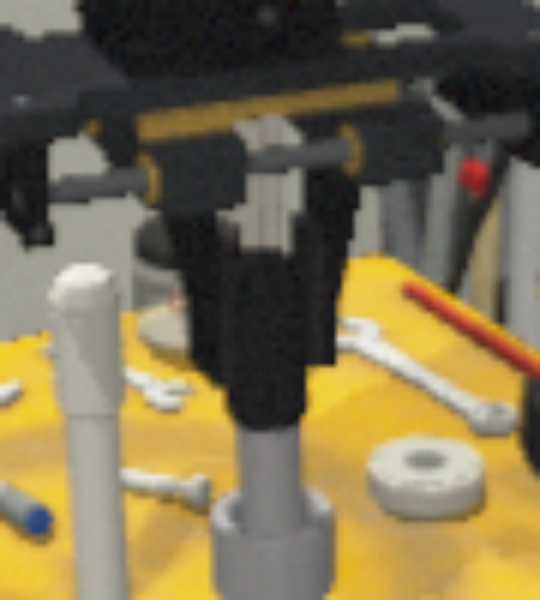

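```bash
python3 - <<'E'
from h import *
st();to((.503,-.0013,.1365),80);print(r.sense()["moment"])
E
```

```text
22.87 [ 0.5089 -0.0006  0.1415] F [-1.71 -1.26 21.77] w 0.313 j [ 18.5  12.5 -20.5   0.5 -56.   63.2]
[-0.146  0.039  0.123] [-0.019 -0.212  0.389]
[-0.8418918   0.60342221 -0.00431063]
```

move_arm(motion=[-0.15,0.03,0.18,0,-0.2,0.3,1,-0.15,0.03,0.19,0,-0.2,0.4,1,-0.15,0.03,0.19,0,-0.2,0.4,1,-0.15,0.03,0.19,0,-0.2,0.4,1])

```text
time_s: 23.2
tcp_pos: [0.5092, -0.001, 0.1414]
ee_rot: [[0.985, -0.171, 0.017], [-0.171, -0.985, 0.0], [0.016, -0.003, -1.0]]
wrist_force: [-2.0, -0.7, 24.6]
gripper_width: 0.313
```

move_arm(motion=[-0.1,0,0.18,0,-0.2,0,1,-0.1,0,0.19,0,-0.2,0,1,-0.1,0,0.2,0,-0.2,0,1,-0.1,0,0.2,0,-0.2,0,1,-0.1,0,0.2,0,-0.2,0,1])

```text
time_s: 23.62
tcp_pos: [0.5101, -0.0009, 0.1413]
ee_rot: [[0.986, -0.167, 0.012], [-0.167, -0.986, 0.001], [0.011, -0.003, -1.0]]
wrist_force: [-6.1, 0.3, 28.9]
gripper_width: 0.311
```

The joint has stopped hard: z held at 0.1413–0.1415 while the load rose from 22 to 29 N, after about 3.5 mm of bedding travel. Now I'll draw the drift out.

move_arm(motion=[-0.1,0,-0.05,0,-0.1,0,1,-0.18,0,-0.2,0,-0.1,0,1,-0.2,0,-0.4,0,-0.1,0,1,-0.2,0,-0.7,0,-0.1,0,1,-0.2,0,-1.1,0,-0.1,0,1,-0.2,0,-1.5,0,-0.1,0,1,-0.2,0,-1.9,0,-0.1,0,1,-0.2,0,-2.2,0,-0.1,0,1,-0.2,0,-2.3,0,-0.1,0,1,-0.2,0,-2.3,0,-0.1,0,1])

```text
time_s: 24.45
tcp_pos: [0.5012, 0.0005, 0.2335]
ee_rot: [[0.986, -0.167, 0.004], [-0.167, -0.986, 0.003], [0.003, -0.004, -1.0]]
wrist_force: [0.2, 0.3, -2.0]
gripper_width: 0.314
```

```bash
python3 - <<'E'
from h import *
st();to((.4836,-.2047,.232),80)
im=imaging.capture("scene");cv2.imwrite("pics/s22.png",cv2.resize(im[80:210,240:350],None,fx=4.6,fy=4.6,interpolation=cv2.INTER_CUBIC))
E
```

```text
24.45 [5.012e-01 5.000e-04 2.335e-01] F [ 0.17  0.34 -1.96] w 0.314 j [ 18.6   7.9 -12.1  -0.1 -69.7  61.9]
[0.422 5.131 0.02 ] [-0.044 -0.035  0.079]
```

View pics/s22.png

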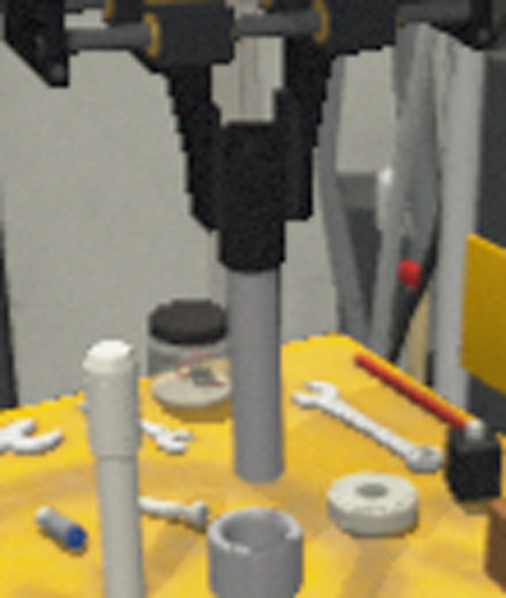

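```bash
python3 - <<'E'
from h import *
f=lambda P:((proj("scene",P)-[240,80])*4.6).round(1)
for dx in(-.01,-.005,0,.005,.01): print(dx,f((.5005+dx,.0012,.1545)),f((.5005,.0012,.2495)), f((.5005,.0012,.3075)))
E
```

```text
-0.01 [262.2 476.6] [246.6 262.5] [243.7 123.2]
-0.005 [256.5 471.9] [246.6 262.5] [243.7 123.2]
0 [250.7 467.4] [246.6 262.5] [243.7 123.2]
0.005 [245.1 462.9] [246.6 262.5] [243.7 123.2]
0.01 [239.5 458.4] [246.6 262.5] [243.7 123.2]
```

move_arm(motion=[0.05,0.3,0,0,0,0,1,0.1,0.9,0,0,0,0,1,0.15,1.6,0,0,0,0,1,0.2,2.3,0,0,0,0,1,0.26,3,0,0,0,0.08,1,0.32,3.7,0,0,0,0.08,1,0.38,4.4,0,0,0,0.08,1,0.42,4.9,0.05,-0.04,-0.03,0.08,1,0.43,5.1,0.1,-0.04,-0.03,0.08,1,0.43,5.14,0.13,-0.04,-0.03,0.08,1,0.43,5.14,0.13,-0.04,-0.03,0.08,1,0.43,5.14,0.13,-0.04,-0.03,0.08,1])

```text
time_s: 25.5
tcp_pos: [0.483, -0.2046, 0.2261]
ee_rot: [[0.985, -0.173, -0.003], [-0.173, -0.985, 0.001], [-0.003, -0.0, -1.0]]
wrist_force: [-0.4, 0.5, -2.0]
gripper_width: 0.314
```

```bash
python3 - <<'E'
from h import *
st();to((.4842,-.2052,.2284),80)
p=r.sense()["tcp_pos"]
im=imaging.capture("scene");a=cv2.resize(im[50:250,260:460],None,fx=2.9,fy=2.9);cv2.imwrite("pics/s23.png",a)
b=cv2.imread("pics/s17.png")
cv2.imwrite("pics/s23c.png",np.hstack([cv2.resize(q[100:360,280:410],None,fx=2.2,fy=2.2) for q in(b,a)]))
print([((proj("scene",P)-[260,50])*2.9).round(1) for P in((.4842,-.2052,.1494),p+[0,0,-.079])])
im=imaging.capture("top");cv2.imwrite("pics/t23.png",cv2.resize(im[190:270,360:440],None,fx=7,fy=7,interpolation=cv2.INTER_CUBIC))
E
```

```text
25.5 [ 0.483  -0.2046  0.2261] F [-0.45  0.54 -2.04] w 0.314 j [ -5.2  10.8  -9.7  -0.  -69.7  85.2]
[ 0.033  0.01  -0.058] [-0.001  0.03   0.002]
[array([340.9, 331.2]), array([341. , 334.7])]
```

View pics/s23c.png

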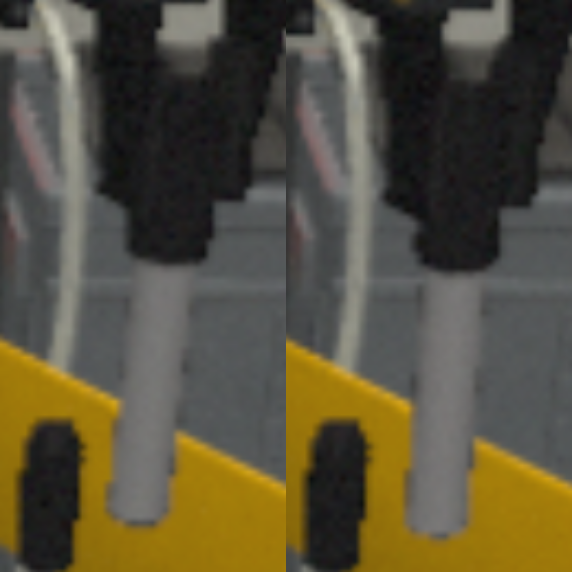

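View pics/t23.png

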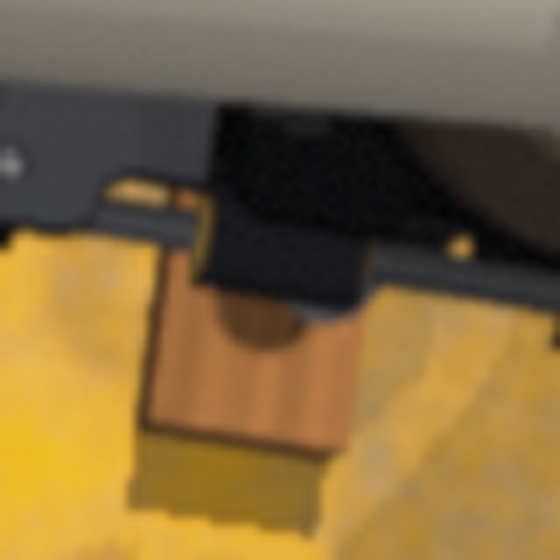

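move_arm(motion=[0.04,0,-0.05,0,0.3,0,1,0.077,0,-0.05,0,0.5,0,1,0.077,0,-0.05,0,0.5,0,1,0.077,0,-0.05,0,0.5,0,1])

```text
time_s: 25.93
tcp_pos: [0.4863, -0.2043, 0.229]
ee_rot: [[0.984, -0.172, 0.042], [-0.171, -0.985, -0.007], [0.042, -0.0, -0.999]]
wrist_force: [-0.3, -0.7, -1.6]
gripper_width: 0.314
```

```bash
python3 - <<'E'
from h import *
st();s=r.sense();print(s["ee_rot"].round(3))
p=s["tcp_pos"]
im=imaging.capture("scene");cv2.imwrite("pics/s24r.png",im);a=cv2.resize(im[50:250,260:460],None,fx=2.9,fy=2.9)
b=cv2.imread("pics/s17.png")
cv2.imwrite("pics/s24c.png",np.hstack([cv2.resize(q[100:360,280:410],None,fx=2.2,fy=2.2) for q in(b,a)]))
print([((proj("scene",P)-[260,50])*2.9*2.2).round(1) for P in((.4842,-.2052,.1494),p+[-.0018,0,-.079],p+[0,0,-.079])])
E
```

```text
25.93 [ 0.4863 -0.2043  0.229 ] F [-0.32 -0.69 -1.58] w 0.314 j [ -5.    9.4 -11.1   0.2 -67.   85. ]
[[ 0.984 -0.172  0.042]
 [-0.171 -0.985 -0.007]
 [ 0.042 -0.    -0.999]]
[array([750. , 728.6]), array([747.5, 727.5]), array([744.2, 725.6])]
```

View pics/s24c.png

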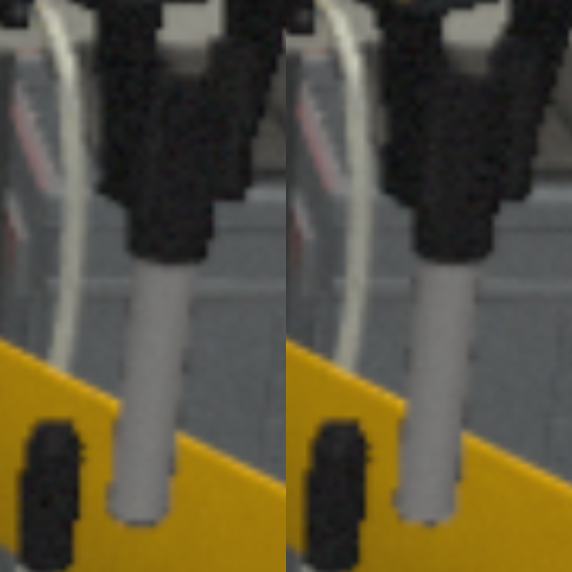

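```bash
python3 - <<'E'
from h import *
st();to((.4858,-.2045,.128));to((.4858,-.2045,.088))
E
```

```text
25.98 [ 0.4864 -0.2044  0.2289] F [ 0.19  0.47 -1.85] w 0.313 j [ -5.    9.5 -11.1   0.2 -67.   85. ]
[-0.122  0.004  2.518] [0. 0. 0.]
[-0.164  0.004  3.517] [0. 0. 0.]
```

move_arm(motion=[-0.03,0,0.4,0,0.1,0,1,-0.05,0,0.9,0,0.15,0,1,-0.08,0,1.5,0,0.15,0,1,-0.1,0,2,0,0.15,0,1,-0.12,0,2.35,0,0.15,0,1,-0.12,0,2.5,0,0.15,0,1,-0.12,0,2.5,0,0.15,0,1])

```text
time_s: 26.57
tcp_pos: [0.485, -0.2041, 0.1272]
ee_rot: [[0.984, -0.172, 0.051], [-0.172, -0.985, -0.009], [0.052, 0.0, -0.999]]
wrist_force: [0.3, -0.8, -1.4]
gripper_width: 0.312
```

```bash
python3 - <<'E'
from h import *
st();print(r.sense()["ee_rot"].round(3)[:,2])
im=imaging.capture("scene");cv2.imwrite("pics/s25.png",cv2.resize(im[140:240,330:410],None,fx=6,fy=6,interpolation=cv2.INTER_CUBIC))
im=imaging.capture("top");cv2.imwrite("pics/t25.png",cv2.resize(im[190:270,360:440],None,fx=7,fy=7,interpolation=cv2.INTER_CUBIC))
E
```

```text
26.57 [ 0.485  -0.2041  0.1272] F [ 0.33 -0.83 -1.36] w 0.312 j [ -5.   14.  -20.8   0.3 -52.2  84.9]
[ 0.051 -0.009 -0.999]
```

View pics/s25.png

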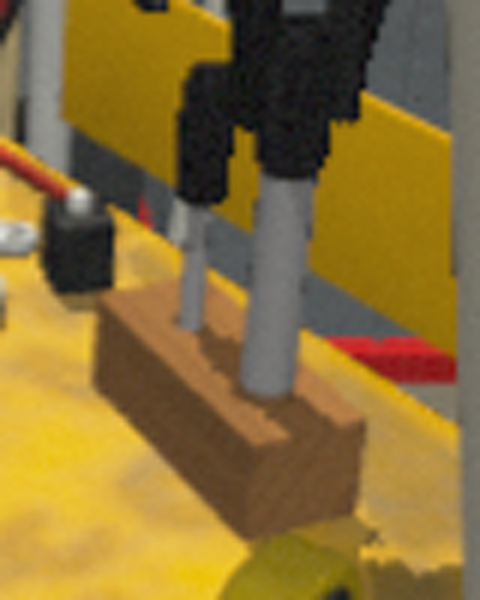

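View pics/t25.png

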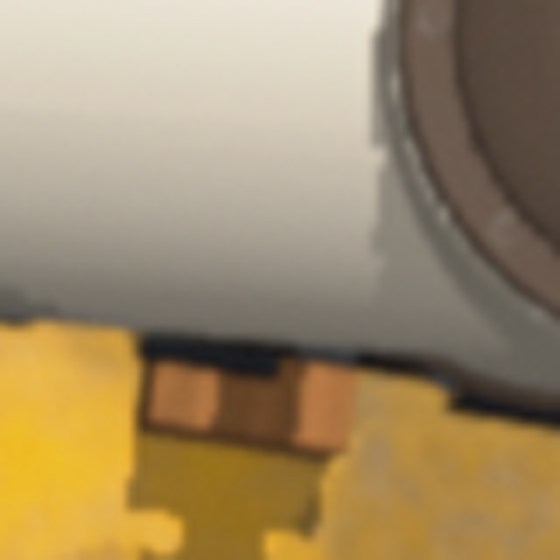

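move_arm(motion=[0,0.01,0.08,0,0,0,1,0,0.01,0.16,0,0,0,1,-0.01,0.01,0.24,0,0,0,1,-0.01,0.01,0.3,0,0,0,1])

```text
time_s: 27.0
tcp_pos: [0.4916, -0.2065, 0.1233]
ee_rot: [[0.983, -0.168, 0.067], [-0.168, -0.986, -0.015], [0.068, 0.003, -0.998]]
wrist_force: [-3.4, 3.1, 27.0]
gripper_width: 0.31
```

move_arm(motion=[-0.06,-0.02,-0.15,0,-0.1,0,1,-0.12,-0.04,-0.25,0,-0.2,0,1,-0.14,-0.05,-0.25,0,-0.2,0,1])

```text
time_s: 27.25
tcp_pos: [0.4865, -0.2034, 0.1341]
ee_rot: [[0.984, -0.168, 0.052], [-0.168, -0.986, -0.012], [0.053, 0.003, -0.999]]
wrist_force: [0.8, 1.0, -1.4]
gripper_width: 0.312
```

```bash
python3 - <<'E'
from h import *
st();s=r.sense();print(s["ee_rot"].round(3)[:,2])
im=imaging.capture("scene");cv2.imwrite("pics/s26r.png",im);cv2.imwrite("pics/s26.png",cv2.resize(im[140:240,330:410],None,fx=6,fy=6,interpolation=cv2.INTER_CUBIC))
print((proj("scene",(.4829,-.204,.045))-[330,140])*6,(proj("scene",(.4829,-.204,.055))-[330,140])*6,(proj("scene",(.4829,-.204,.102))-[330,140])*6)
for a in np.linspace(0,2*np.pi,9)[:8]: print(((proj("scene",(.4829+.0125*np.cos(a),-.204+.0125*np.sin(a),.045))-[330,140])*6).round(0),end=' ')
E
```

```text
27.25 [ 0.4865 -0.2034  0.1341] F [ 0.8   0.95 -1.39] w 0.312 j [ -4.8  13.6 -20.3   0.5 -53.1  84.7]
[ 0.052 -0.012 -0.999]
[260.62925198 384.62694586] [262.85334416 363.1009383 ] [273.65296053 258.57621312]
[240. 371.] [229. 381.] [236. 393.] [258. 401.] [281. 399.] [292. 388.] [284. 376.] [263. 369.]
```

View pics/s26.png

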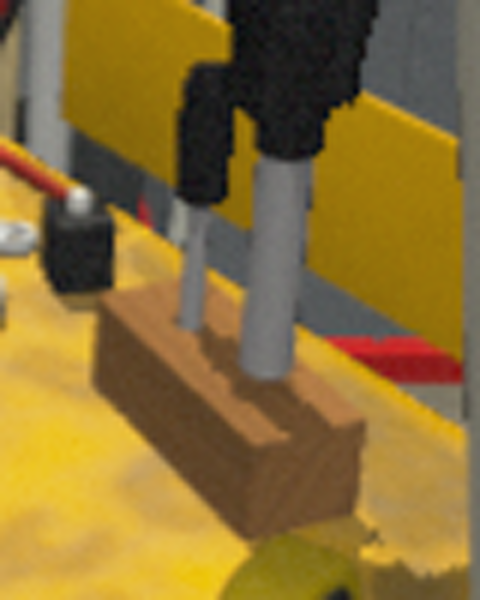

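```bash
python3 - <<'E'
from h import *
a=cv2.imread("pics/scene0.png");b=cv2.imread("pics/s26r.png")
out=[]
for im in(a,b):
    c=cv2.resize(im[150:215,358:394],None,fx=9,fy=9,interpolation=cv2.INTER_CUBIC)
    out.append(c)
cv2.imwrite("pics/cmp.png",np.hstack(out))
for n,im in(("0",a),("now",b)):
    for row in range(164,208,3):
        h=cv2.cvtColor(im[row:row+1,358:394],cv2.COLOR_BGR2HSV)[0].astype(int)
        print(n,row,' '.join(f"{s}/{v}" for s,v in h[4:30,1:]))
E
```

```text
0 164 16/32 15/33 40/32 38/27 22/35 21/36 8/33 236/135 238/153 239/156 204/90 12/41 14/37 8/32 36/35 14/36 20/39 19/40 30/34 16/32 26/29 16/32 237/145 240/165 239/164 239/163
0 167 33/31 20/25 29/35 15/33 43/30 35/29 236/134 238/154 238/152 200/112 155/51 25/31 34/30 46/22 26/30 29/26 8/33 41/31 23/34 16/32 26/29 36/28 232/144 239/163 239/162 239/161
0 170 48/32 36/35 16/32 21/37 15/33 27/28 231/130 238/151 238/148 192/85 16/31 18/29 28/36 9/30 38/27 20/25 15/33 28/36 55/28 22/35 25/31 49/31 237/140 238/162 239/161 239/163
0 173 8/31 34/30 9/27 59/26 23/34 225/112 226/141 237/144 237/145 183/85 26/30 39/33 16/31 8/33 33/31 38/34 9/29 38/27 21/37 36/35 9/29 222/140 239/157 239/158 239/160 239/157
0 176 6/122 6/124 11/120 5/103 36/99 119/111 215/139 237/144 237/144 208/81 46/28 9/28 17/30 51/30 17/30 20/26 73/28 15/33 42/36 9/30 32/32 236/135 238/153 239/155 239/155 239/157
0 179 6/127 4/122 5/95 6/90 11/93 16/95 11/93 14/93 9/56 62/29 18/29 33/31 34/30 50/36 89/23 21/36 9/28 14/36 44/29 29/35 20/13 236/132 238/154 239/155 238/154 239/155
0 182 2/124 4/121 5/103 8/93 14/94 14/94 13/96 
[... 3728 characters left out ...]
 8/99 156/189 188/216 193/218 200/219 215/215 220/216 207/208 202/201 200/203
now 200 159/164 155/169 157/164 155/125 150/107 144/106 152/104 97/105 19/106 7/112 7/115 4/117 13/121 6/120 7/115 9/108 44/111 135/164 168/187 182/207 190/213 187/214 203/211 203/215 223/215 217/217
now 203 152/166 154/162 150/163 154/164 152/169 153/167 153/128 142/104 139/99 125/100 109/103 74/103 74/100 66/100 84/100 123/120 150/141 158/169 157/180 154/182 149/181 159/178 164/187 165/189 160/190 155/186
now 206 158/89 158/105 154/146 154/162 156/162 154/161 152/156 152/136 145/114 153/105 144/99 144/99 146/101 141/101 138/105 150/102 141/98 146/110 153/152 150/173 151/179 153/177 150/179 153/177 154/179 152/183
```

View pics/cmp.png

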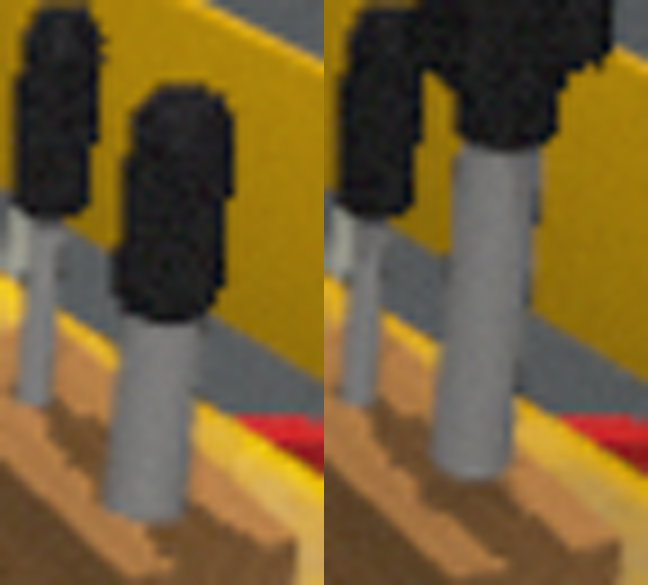

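move_arm(motion=[0.03,0.03,0,0,0.1,0,1,0.03,0.03,0.06,0,0.1,0,1,0.025,0.03,0.12,0,0.1,0,1,0.025,0.03,0.18,0,0.1,0,1])

```text
time_s: 27.63
tcp_pos: [0.4863, -0.2046, 0.1251]
ee_rot: [[0.984, -0.169, 0.057], [-0.169, -0.986, -0.013], [0.059, 0.003, -0.998]]
wrist_force: [-0.4, -0.1, -2.4]
gripper_width: 0.312
```

move_arm(motion=[0,0,0.05,0,0,0,1,-0.005,0,0.1,0,0,0,1])

```text
time_s: 27.8
tcp_pos: [0.486, -0.2046, 0.1203]
ee_rot: [[0.984, -0.169, 0.056], [-0.169, -0.986, -0.012], [0.057, 0.003, -0.998]]
wrist_force: [-0.5, -0.1, -2.1]
gripper_width: 0.312
```

```bash
python3 - <<'E'
from h import *
st();s=r.sense();print(s["ee_rot"].round(3)[:,2])
E
```

```text
27.8 [ 0.486  -0.2046  0.1203] F [-0.52 -0.08 -2.15] w 0.312 j [ -4.9  14.3 -21.6   0.6 -50.8  84.8]
[ 0.056 -0.012 -0.998]
```

move_arm(motion=[0,0,0.07,0,0,0,1,-0.005,0,0.14,0,0,0,1,-0.01,0,0.2,0,0,0,1])

```text
time_s: 28.05
tcp_pos: [0.4859, -0.2046, 0.1118]
ee_rot: [[0.984, -0.169, 0.056], [-0.169, -0.986, -0.012], [0.057, 0.003, -0.998]]
wrist_force: [-0.2, 0.7, -1.6]
gripper_width: 0.312
```

move_arm(motion=[-0.005,0,0.08,0,0,0,1,-0.01,0,0.16,0,0,0,1,-0.015,0,0.24,0,0,0,1,-0.02,0,0.3,0,0,0,1])

```text
time_s: 28.38
tcp_pos: [0.4857, -0.2046, 0.0993]
ee_rot: [[0.984, -0.169, 0.055], [-0.169, -0.986, -0.012], [0.057, 0.003, -0.998]]
wrist_force: [-0.9, 0.6, -1.9]
gripper_width: 0.31
```

move_arm(motion=[-0.005,0,0.06,0,0,0,1,-0.01,0,0.12,0,0,0,1,-0.015,0,0.18,0,0,0,1,-0.015,0,0.22,0,0,0,1])

```text
time_s: 28.72
tcp_pos: [0.4854, -0.2046, 0.0902]
ee_rot: [[0.984, -0.169, 0.055], [-0.169, -0.986, -0.012], [0.056, 0.003, -0.998]]
wrist_force: [-0.4, 0.1, -2.5]
gripper_width: 0.309
```

move_arm(motion=[0,0,0.04,0,0,0,1,-0.005,0,0.08,0,0,0,1,-0.005,0,0.1,0,0,0,1])

```text
time_s: 28.97
tcp_pos: [0.4853, -0.2046, 0.0859]
ee_rot: [[0.984, -0.169, 0.055], [-0.169, -0.986, -0.012], [0.056, 0.003, -0.998]]
wrist_force: [0.0, 0.5, -2.1]
gripper_width: 0.313
```

move_arm(motion=[0,0,0.03,0,0,0,1,0,0,0.05,0,0,0,1])

```text
time_s: 29.13
tcp_pos: [0.487, -0.2051, 0.0858]
ee_rot: [[0.984, -0.168, 0.058], [-0.168, -0.986, -0.014], [0.059, 0.004, -0.998]]
wrist_force: [-1.3, 0.7, 10.0]
gripper_width: 0.315
```

move_arm(motion=[-0.02,0,-0.01,0,0,0,1,-0.03,0,-0.01,0,-0.1,0,1,-0.03,0,-0.01,0,-0.1,0,0.3,-0.03,0,-0.01,0,-0.1,0,0,-0.03,0,-0.01,0,-0.1,0,-0.5,-0.03,0,-0.01,0,-0.1,0,-1,-0.03,0,-0.01,0,-0.1,0,-1,-0.03,0,-0.01,0,-0.1,0,-1,-0.03,0,-0.01,0,-0.1,0,-1,-0.03,0,-0.01,0,-0.1,0,-1])

```text
time_s: 29.97
tcp_pos: [0.4858, -0.2049, 0.0861]
ee_rot: [[0.985, -0.168, 0.049], [-0.168, -0.986, -0.012], [0.051, 0.004, -0.999]]
wrist_force: [-0.0, -0.7, 0.2]
gripper_width: 0.793
```

```bash
python3 - <<'E'
from h import *
st();to((.4836,-.2047,.22),80)
im=imaging.capture("scene");cv2.imwrite("pics/s27.png",cv2.resize(im[130:240,330:430],None,fx=5.4,fy=5.4,interpolation=cv2.INTER_CUBIC))
E
```

```text
29.97 [ 0.4858 -0.2049  0.0861] F [-0.05 -0.69  0.21] w 0.793 j [ -4.9  16.8 -23.9   0.6 -46.4  84.8]
[ 0.114  0.017 -3.346] [ 0.04  -0.58   0.065]
```

View pics/s27.png

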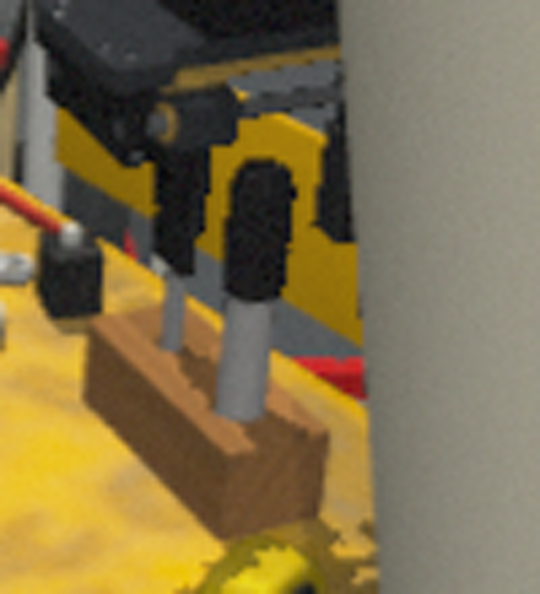

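move_arm(motion=[0.02,0,-0.3,0,0,0,-1,0.05,0,-0.9,0,-0.1,0,-1,0.08,0,-1.6,0,-0.3,0,-1,0.12,0,-2.3,0,-0.5,0,-1,0.15,0,-3,0,-0.58,0,-1,0.15,0,-3.6,0,-0.58,0,-1,0,-0.8,-3.8,0,-0.58,0,-1,-0.3,-1.7,-3.9,0,-0.58,0,-1,-0.6,-2.6,-3.9,0,-0.58,0,-1,-0.9,-3.5,-3.9,0,-0.58,0,-1,-1.2,-4.4,-3.9,0,-0.58,0,-1,-1.5,-5.2,-3.9,0,-0.58,0,-1,-1.8,-6,-3.9,0,-0.58,0,-1,-1.8,-6.4,-3.9,0,-0.58,0,-1,-1.8,-6.4,-3.9,0,-0.58,0,-1])

```text
time_s: 31.27
tcp_pos: [0.4504, 0.0641, 0.2375]
ee_rot: [[0.986, -0.164, 0.0], [-0.164, -0.986, -0.003], [0.001, 0.003, -1.0]]
wrist_force: [-0.6, -0.5, 0.6]
gripper_width: 0.999
```

```bash
python3 - <<'E'
from h import *
st()
im=imaging.capture("scene");cv2.imwrite("pics/s28.png",cv2.resize(im[130:270,220:420],None,fx=4,fy=4,interpolation=cv2.INTER_CUBIC))
im=imaging.capture("top");cv2.imwrite("pics/t28.png",cv2.resize(im[100:310,225:435],None,fx=2.8,fy=2.8,interpolation=cv2.INTER_CUBIC))
E
```

```text
31.27 [0.4504 0.0641 0.2375] F [-0.58 -0.46  0.57] w 0.999 j [ 28.8   3.  -17.2   0.2 -69.8  51.7]
```

View pics/s28.png

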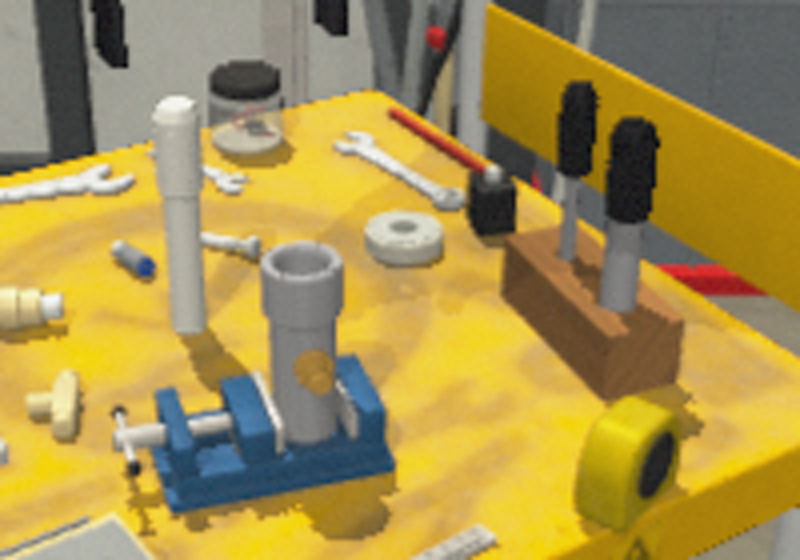

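View pics/t28.png

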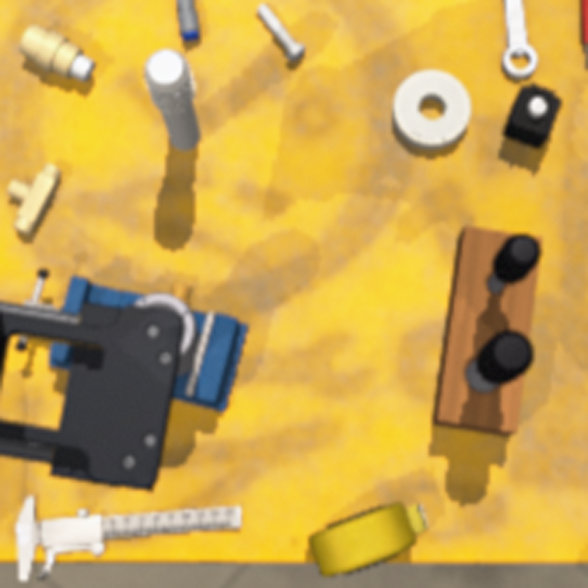

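move_arm(motion=[-0.5,0,0,0,0,0,-1,-1.1,0,0,0,0,0,-1,-1.6,0,0,0,0,0,-1,-1.8,-0.3,0,0,0,0,-1,-1.8,-0.4,0,0,0,0,-1,-1.8,-0.4,0,0,0,0,-1])

```text
time_s: 31.87
tcp_pos: [0.3821, 0.0894, 0.2376]
ee_rot: [[0.986, -0.167, 0.0], [-0.167, -0.986, -0.003], [0.001, 0.003, -1.0]]
wrist_force: [0.3, -0.2, 0.5]
gripper_width: 1.002
```

```bash
python3 - <<'E'
from h import *
st()
im=imaging.capture("top")
a=cv2.resize(im[195:240,262:302],None,fx=9,fy=9,interpolation=cv2.INTER_CUBIC)
b=cv2.resize(cv2.imread("pics/top0.png")[195:240,262:302],None,fx=9,fy=9,interpolation=cv2.INTER_CUBIC)
cv2.imwrite("pics/t29.png",np.hstack([b,a]))
c=cv2.resize(im[175:255,375:425],None,fx=7,fy=7,interpolation=cv2.INTER_CUBIC)
d=cv2.resize(cv2.imread("pics/top0.png")[175:255,375:425],None,fx=7,fy=7,interpolation=cv2.INTER_CUBIC)
cv2.imwrite("pics/t30.png",np.hstack([d,c]))
E
```

```text
31.87 [0.3821 0.0894 0.2376] F [ 0.33 -0.16  0.47] w 1.002 j [ 37.3  -3.8 -23.9   0.2 -70.   43. ]
```

View pics/t29.png

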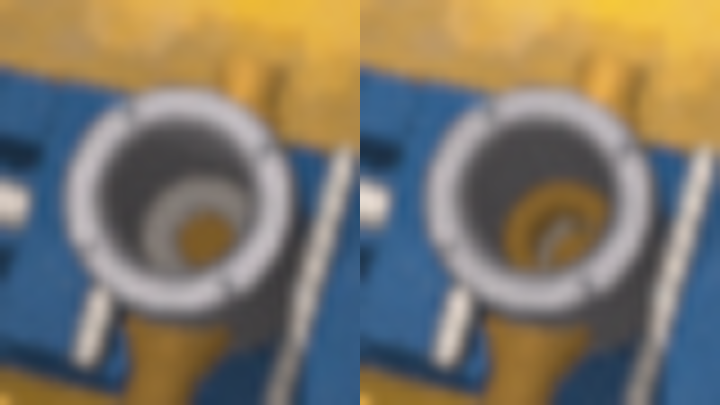

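View pics/t30.png

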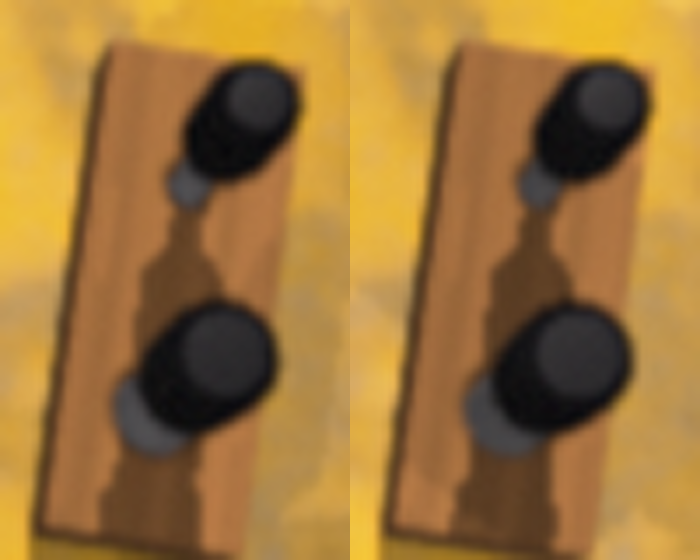

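```bash
python3 - <<'E'
from h import *
print(r.finish_job())
E
```

```text
the job is handed in; nothing more can be done
None
```

The job is handed in, finished at about 32 s of the 61 s allowed. The bush and packing are driven home and the drift is back in its hole. No verdict was reported, so what follows is from my own measurements.

**What I did**
- **Bush:** I let it go about 8 mm inside the bore and it dropped onto the packing.
- **Drift:** I used the thick black-handled one. It met the bush about 32 mm below the mouth and slid the packing about 25 mm at around 11 N, until it met the foot plug.
- **Bedding:** the packing gave about 3.5 mm at around 19.5 N, then stopped hard. TCP z stayed at 0.1413–0.1415 m while the drift's load rose to about 31 N. That is above the 25 N you asked for; the highest reading was about 31 N, against the 40 N limit.
- **Return:** I drew the drift out, stood it back in its hole and let it go.

**Last checks:** the top view shows the bush level and deep in the bore. Against the first pictures, the drift stands upright at its original spot and the pin drift has not moved. None of the listed bystanders in view looks moved. The gripper is open and clear of everything.

**What went wrong or disagreed**
- **Missed grasp:** in the pictures the fingertips are about 35 mm behind the reported TCP. My first grasp closed above the bush without touching it, and I corrected for the offset after that.
- **Missed hole:** the drift tilted in the grip while pressing. My first try at its hole landed on the block's top at about 27 N wrist force, so I corrected the position and tilt, and it then went in freely.
- **Not measured directly:** I judged the packing's bedding from travel and force only.

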